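Kit a bracelet order and hang its order hanger

TASK

Put every chunky bead that lies loose on the table into a pocket of the wooden order tray, one to a pocket, sitting flat on the pocket floor. Once the tray is filled, hook the order hanger onto the rail at the white band and slide it along, without lifting it off the rail, until it hangs centred on the yellow band; then press the counter's red plunger fully down and let it spring back. Leave the two bowls and the glass alone; at the end all the beads must still be in their pockets.

Things in the scene. Friction and masses are not known exactly. Their poses are not given: they have to be found in the camera images.
- tray: Light wooden order tray, fixed, 124 (x) by 184 (y) by 22 mm high, with six round pockets open at the top in 2 rows (along y) of 3, each 34 mm wide and 12 mm deep (floor 10 mm above the table). Origin: centre of the underside. Pocket centres at x = -29 or +29 mm and y = -58, 0 or +58 mm in its frame.
- bead0: Chunky red bead: a flat-ended round rondelle 28 mm in diameter and 20 mm high, about 20 g, lying flat (it does not roll). Origin: its centre, 10 mm above its underside. May be absent (None).
- bead1: Chunky blue bead: a flat-ended round rondelle 28 mm in diameter and 20 mm high, about 20 g, lying flat (it does not roll). Origin: its centre, 10 mm above its underside. May be absent (None).
- bead2: Chunky yellow bead: a flat-ended round rondelle 28 mm in diameter and 20 mm high, about 20 g, lying flat (it does not roll). Origin: its centre, 10 mm above its underside. May be absent (None).
- bead3: Chunky white bead: a flat-ended round rondelle 28 mm in diameter and 20 mm high, about 20 g, lying flat (it does not roll). Origin: its centre, 10 mm above its underside. May be absent (None).
- bead4: Chunky green bead: a flat-ended round rondelle 28 mm in diameter and 20 mm high, about 20 g, lying flat (it does not roll). Origin: its centre, 10 mm above its underside. May be absent (None).
- bead5: Chunky orange bead: a flat-ended round rondelle 28 mm in diameter and 20 mm high, about 20 g, lying flat (it does not roll). Origin: its centre, 10 mm above its underside. May be absent (None).
- hanger: Order hanger, about 200 g, standing on a square wooden foot 70 x 70 x 14 mm. Origin: underside of the foot. A red stem (10 mm in x, 24 mm in y, centre x = -19 mm) rises to a hook open to +x, made of a level bridge and a short front leg (centre x = +19 mm, 10 mm thick) that ends 95 mm above the origin. Hung, its y axis lies along the rail. See hanger_hook, hanger_tab.
- hanger_hook (a point): Centre of the underside of the hook's bridge, at (0, 0, 125 mm) in the hanger's frame. The hook is 24 mm wide in y, 28 mm inside in x. The rail enters by the open +x side, between the foot and the front leg's end; then the hanger is lowered until the bridge sits on the rail, this point 6 mm above the rail's axis.
- hanger_tab (a point): Centre of the top of the hanger's wooden grip tab, at (0, 0, 175 mm) in the hanger's frame. The tab is 36 mm in x, 14 mm in y and reaches from 135 to 175 mm above the foot's underside.
- rail_mid (a point): Middle of the fixed steel rail, on its axis: a level round bar 12 mm thick and 400 mm long on two posts at its ends, axis 200 mm above the table. The point's y axis runs along the rail, x across it (away from the robot), z up. A wooden plank 90 x 420 x 12 mm lies on the table under it.
- start_band (a point): White band, 24 mm wide, painted on the rail (with matching white blocks on the plank below on both sides): the place to hook on. Point on the rail's axis at the band's middle; axes as rail_mid. It may be on either half of the rail.
- mark_band (a point): Yellow band, 24 mm wide, painted on the rail (with matching yellow blocks on the plank below on both sides): where the hanger must end. Point on the rail's axis at the band's middle; axes as rail_mid.
- counter (a joint): Travel of the counter's red plunger in m: 0 up, 0.012 fully down; sprung, 8 N at full stroke.
- counter_top (a point): Centre of the top of the red round plunger cap (32 mm across), which moves straight down when pressed. The tally counter's grey case (60 x 50 x 32 mm high, with white number drums) stands beside it, its near face 30 mm from the plunger's axis on the -y side.
- bowl_black: Black bowl of small beads, 120 mm across, 50 mm high, to be left alone. Origin: centre of its underside.
- bowl_cream: Cream bowl of small beads, 110 mm across, 50 mm high, to be left alone. Origin: centre of its underside.
- tumbler: Glass tumbler with beads, 72 mm across, 75 mm high, to be left alone. Origin: centre of its underside.
There are look-alikes about, which are no part of the job. Of the things shaped like the part that bears counter, the grey one is meant.

How it is judged (in metres and radians):
On the way, in this order (a step that is already met when the one before it is completed fails the run):
1. every bead present sits in a tray pocket (x of bead0 in the frame of tray between -0.06 and 0.06 m and y of bead0 in the frame of tray between -0.09 and 0.09 m and z of bead0 in the frame of tray between 0.01 and 0.0235 m and linear speed of each of bead0, bead1, bead2, bead3, bead4, bead5 below 0.05 m/s and x of bead1 in the frame of tray between -0.06 and 0.06 m and y of bead1 in the frame of tray between -0.09 and 0.09 m and z of bead1 in the frame of tray between 0.01 and 0.0235 m and x of bead2 in the frame of tray between -0.06 and 0.06 m and y of bead2 in the frame of tray between -0.09 and 0.09 m and z of bead2 in the frame of tray between 0.01 and 0.0235 m and x of bead3 in the frame of tray between -0.06 and 0.06 m and y of bead3 in the frame of tray between -0.09 and 0.09 m and z of bead3 in the frame of tray between 0.01 and 0.0235 m and x of bead4 in the frame of tray between -0.06 and 0.06 m and y of bead4 in the frame of tray between -0.09 and 0.09 m and z of bead4 in the frame of tray between 0.01 and 0.0235 m and x of bead5 in the frame of tray between -0.06 and 0.06 m and y of bead5 in the frame of tray between -0.09 and 0.09 m and z of bead5 in the frame of tray between 0.01 and 0.0235 m), for 0.2 s.
2. the hanger hangs on the rail at the white band (within 20 mm) (z of hanger_hook in the frame of rail_mid between 0 and 0.012 m and x of hanger_hook in the frame of rail_mid between -0.016 and 0.016 m and y of hanger_hook in the frame of start_band between -0.02 and 0.02 m), for 0.2 s.
3. the hanger hangs on the rail at the yellow band (within 10 mm) (z of hanger_hook in the frame of rail_mid between 0 and 0.012 m and x of hanger_hook in the frame of rail_mid between -0.016 and 0.016 m and y of hanger_hook in the frame of mark_band between -0.01 and 0.01 m), for 0.2 s.
4. the counter's plunger is pressed fully down (value of joint counter above 0.0105 m), for 0.1 s.
At the end, for the whole second after the job is handed in: Every bead present is in a tray pocket, down on its floor (its centre less than 23.5 mm above the tray's underside), the hanger hangs still on the rail, upright within 0.2 rad, centred within 10 mm of the yellow band, and the counter's plunger is up again (under 3 mm) (all of step 1 and all of step 3 and angle between hanger's own z axis and vertical below 0.2 rad and linear speed of hanger below 0.05 m/s and value of joint counter below 0.003 m); the robot touches nothing.
It fails at once if the hanger is hooked onto, or lifted off, the rail anywhere but at the white band (rail inside the hook, hook 12 to 28 mm above its seat, over 40 mm from the white band) (x of hanger_hook in the frame of rail_mid between -0.012 and 0.012 m and (y of hanger_hook in the frame of start_band above 0.04 m or y of hanger_hook in the frame of start_band below -0.04 m) and y of hanger_hook in the frame of rail_mid between -0.18 and 0.18 m and z of hanger_hook in the frame of rail_mid between 0.018 and 0.034 m).
It fails at once if the black bowl is moved by more than 25 mm (distance of bowl_black from where it was at the start of the episode above 0.025 m).
It fails at once if the cream bowl is moved by more than 25 mm (distance of bowl_cream from where it was at the start of the episode above 0.025 m).
It fails at once if the tumbler is moved by more than 25 mm (distance of tumbler from where it was at the start of the episode above 0.025 m).
Of bead0, bead1, bead2, bead3, bead4, bead5 only 4 to 6 are there at a start; the rules pass over those that are not, and their reading is None.
At some moment in a run one of bead0, bead1, bead2, bead3, bead4, bead5 may be knocked a few centimetres aside while the robot is not near it.
It also fails if it takes over 210 s, if anything falls off the work surface, if the arm or the gripper's body presses on something with over 40 N, if the wrist force passes 120 N, or if a joint passes its speed limit or range.

ROBOT

A 6-joint arm with a two-finger parallel gripper is mounted at the origin on the work surface. World frame = base frame: x ahead of the robot, y to its left, z up, the work surface at z = 0. Lengths are in m, angles in degrees, forces in N, time in s.
With the tool pointing down it reaches from about 0.3 to 0.75 m from the base axis. Payload 8.5 kg.
Tool frame: the origin (TCP) lies midway between the tips of the shut fingers; the grasp point (between the pads) lies 19 mm behind it; y points along the fingers, x is the direction in which the jaws open and shut, and the axes are right-handed (so a half turn about y gives the same grasp; the last joint's range is limited). The gripper opens to 85 mm and grips with 20 to 120 N. Pads are 22 mm wide; open, the fingers measure 114 mm over their backs; the gripper's body (76 mm by 85 mm) begins 54 mm behind the grasp point. The pads swing forward as they close: fully open they stand 13 mm farther back than shut.
Start: joints at [51.148, 21.807, 74.336, -0, 83.858, -12.336], TCP at [0.246, 0.492, 0.231] pointing down, gripper open.
Joint ranges: [-178.18, 178.18], [-50.72, 133.34], [12.68, 142.11], [-81.47, 261.47], [9.98, 163.14], [-165.26, 165.26]. Speed limits (degrees/s): [136.94, 136.94, 180, 180, 180, 180].

INTERFACE

Orientations are given as a 3x3 rotation matrix whose columns are the frame's x, y, z axes.
In Python, from rig import env gives the robot as it stands.
- The arm moves only by the tool carry_out, never from a script. Its argument "plan" is a list of rows, each a list of 3 entries, a list of its own where there are three numbers: the shift along the tool's x, y, z in m, then the turn, a rotation vector about the tool's x, y, z in degrees, then the finger opening in m, from 0 to 0.0854. In form: [[[dx, dy, dz], [ax, ay, az], jaw], ...]. A call has 1 to 8 rows; each row shifts and turns the commanded pose from where the row before left it, along the tool's axes as they then stand; what a row does not reach is not made up. A row lasts 1/8 s, in which the tool goes at most 62.5 mm and 10.7 degrees, less where a joint would pass 70% of its speed; a pose out of reach is approached as far as the arm can. A call is refused whole if a number of a shift passes 0.0625 or a number of a turn 10.7, either way. A call with a gripper value outside its range is refused whole. The fingers move at their own pace and stop on an object; "force" is the grip in N (left out, the last holds). Time passes only in rows, so rows that do not move let the fingers close. It gives the time, the measured TCP pose, the force and the opening at its end, in the units of the state.
- env.observe(): the state, without advancing time (a new reading comes with each control period).
- env.get_image(name): name is "scene" or "top" or "wrist"; returns a dict with "image" (384x512x3 uint8, red, green, blue), "vfov" (degrees; the focal length in pixels is half the picture's height over the tangent of half this angle, whatever the lens; pixels are square), "cx", "cy" (the principal point, pixels), "k1" (the pictures are not rectified: a ray, as slopes to the right and down, at radius r is drawn at 1 + k1 r^2 times it, then the intrinsics apply), "rvec" (rotation vector, rad) and "tvec" (3), from world to camera coordinates, as OpenCV has them; the wrist camera has in their place "tool_from_camera" (4x4, takes a point from camera to tool coordinates, whose origin is the TCP and whose axes are the tool frame's). Camera axes: x right, y down, z forward; pixel columns grow to the right and rows downward; lengths in m; the calibration is good to about 2 mm. A picture is of the moment at which its call begins: read the wrist's pose just before it. There is no depth.
- env.close_job(): hands the job in, once; it reports no verdict.
Trained networks look in a picture, given as the dict that the camera call returned (one of the last four; its "shot" number tells which), for a name from the list of things; names that differ only in an ending like _2 or _b are one class to them, and where a whole thing is asked for, a point or a joint stands for the part that bears it (a point fixed in the world has none). Each returns a list of dicts, best first, with "conf" (0 to 1); they miss things now and then, are a little off and sometimes report something else, mostly with a low value. They report only what shows in the picture. A call takes as long as a camera call. They do not tell look-alikes from the thing itself.
- env.outline_of(target, picture): "mask" (384x512 bool, what is visible of it) and "pixel" ([row, column] in pixels, amid what is visible of it).
The state is a dict: "time_s": time; "q": joint angles; "qvel": joint speeds; "joint_efforts": joint torques, N m; "position": TCP position; "tool_rot": TCP orientation; "ft_force": force on the tool from outside, world axes, zero at the start; "wrist_torque": the same for the moment, N m; "grip_width": finger opening in m.
Only numpy, scipy, OpenCV 4.12 (cv2) and the standard library are available. Lean on these libraries where they do the work, as an engineer would, in place of code of your own. Each camera call takes 0.05 s, during which the arm holds its last target.

## Working session

There is one attempt and no reset: what is moved stays moved. The work goes in short steps, Python scripts to look and compute and a tool call to move; the robot and the scene stay as the last step left them, time stands still between calls to the robot, and variables do not carry over. Pictures are saved under pics/ and viewed, and the job is handed in when it is done.

Besides the shell and the picture viewer there is one more tool, called after "Request:" as a command line: name --argument value ..., lists and objects as JSON in quotes. carry_out: Moves the arm, as the interface text tells. Its arguments: {"type":"object","properties":{"plan":{"type":"array","items":{"type":"array"}},"force":{"type":"number"}},"required":["plan"]}

```bash
ls; mkdir -p pics
python3 - <<'E'
from rig import env
import cv2,numpy as np
s=env.observe();print({k:np.round(v,3).tolist() for k,v in s.items()})
for n in ['scene','top','wrist']:
    p=env.get_image(n);cv2.imwrite(f'pics/{n}0.png',p['image'][:,:,::-1])
    print(n,{k:(np.round(v,4).tolist() if not isinstance(v,(int,str)) else v) for k,v in p.items() if k!='image'})
E
```

```text
pics
{'time_s': 0.0, 'q': [51.147, 21.842, 74.385, -0.0, 83.857, -12.337], 'qvel': [0.008, -0.007, -0.031, -0.068, -0.006, 0.06], 'joint_efforts': [-0.001, -44.846, -23.128, -0.0, 0.005, 0.0], 'position': [0.245, 0.492, 0.231], 'tool_rot': [[0.446, -0.001, -0.895], [0.895, -0.001, 0.446], [-0.001, -1.0, 0.0]], 'ft_force': [0.997, 0.16, 0.477], 'wrist_torque': [-0.006, 0.017, -0.034], 'grip_width': 0.085}
scene {'vfov': 47.357, 'cx': 243.9796, 'cy': 189.0405, 'k1': 0.0497, 'rvec': [1.2439, 2.3362, -0.9362], 'tvec': [0.3497, -0.2443, 1.7208], 'shot': 1}
top {'vfov': 50.6977, 'cx': 256.2331, 'cy': 190.0413, 'k1': -0.0481, 'rvec': [2.2011, -2.1458, 0.103], 'tvec': [-0.0412, 0.6204, 1.3181], 'shot': 2}
wrist {'vfov': 64.6473, 'cx': 255.789, 'cy': 190.6651, 'k1': -0.0673, 'tool_from_camera': [[1.0, 0.0009, 0.0001, -0.0007], [0.0001, -0.2684, 0.9633, -0.143], [0.0009, -0.9633, -0.2684, 0.0689], [0.0, 0.0, 0.0, 1.0]], 'shot': 3}
```

View images.

View pics/scene0.png

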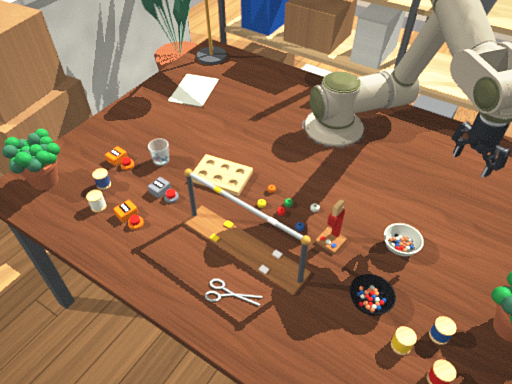

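View pics/top0.png

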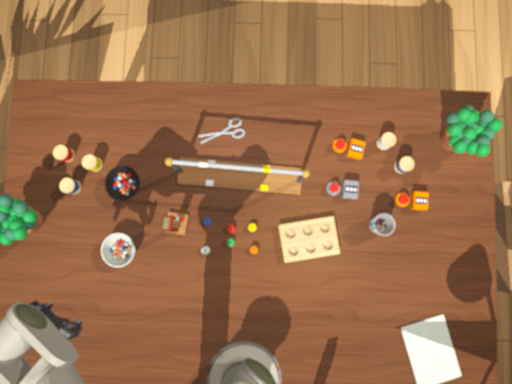

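View pics/wrist0.png

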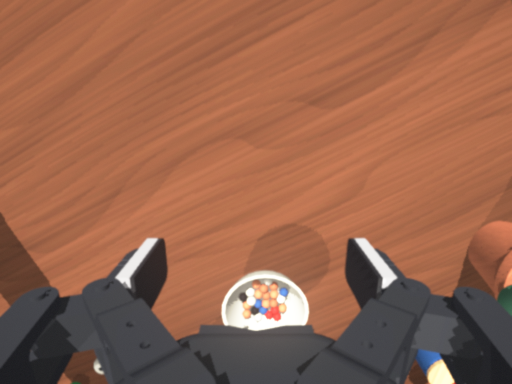

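```bash
cat > h.py <<'E'
from rig import env
import cv2,numpy as np
from scipy.optimize import least_squares
from scipy.spatial.transform import Rotation as R
def cam(p,s=None):
    h,w=p['image'].shape[:2];f=h/2/np.tan(np.radians(p['vfov'])/2)
    K=np.array([[f,0,p['cx']],[0,f,p['cy']],[0,0,1]]);D=np.array([p['k1'],0,0,0.])
    if 'rvec' in p: r=np.array(p['rvec'],float);t=np.array(p['tvec'],float)
    else:
        T=np.eye(4);T[:3,:3]=s['tool_rot'];T[:3,3]=s['position']
        M=np.linalg.inv(T@np.array(p['tool_from_camera']));r=cv2.Rodrigues(M[:3,:3])[0];t=M[:3,3]
    return K,D,r,t
def proj(c,X): return cv2.projectPoints(np.array(X,float).reshape(-1,3),c[2],c[3],c[0],c[1])[0].reshape(-1,2)
def onz(c,uv,z):
    n=cv2.undistortPoints(np.array(uv,float).reshape(-1,1,2),c[0],c[1]).reshape(-1,2)
    Rm=cv2.Rodrigues(np.array(c[2],float))[0];o=-Rm.T@np.array(c[3]).ravel()
    d=np.c_[n,np.ones(len(n))]@Rm
    return o+d*((z-o[2])/d[:,2])[:,None]
def cyl(x,y,z0,z1,r):
    a=np.linspace(0,2*np.pi,40,endpoint=False)
    return np.vstack([np.c_[x+r*np.cos(a),y+r*np.sin(a),np.full(40,z)] for z in (z0,z1)])
def hullc(c,P):
    h=cv2.convexHull(proj(c,P).astype(np.float32));m=cv2.moments(h)
    return np.array([m['m10'],m['m01']])/m['m00']
def fitcyl(obs,z0,z1,r,x0):
    # obs: list of (cam,centroid uv)
    f=lambda v:np.concatenate([hullc(c,cyl(v[0],v[1],z0,z1,r))-uv for c,uv in obs])
    s=least_squares(f,x0,diff_step=1e-3);return s.x,s.fun
def cent(m):
    ys,xs=np.nonzero(m);return np.array([xs.mean(),ys.mean()])
def get(n):
    s=env.observe();p=env.get_image(n);return p,cam(p,s)
def save(p,n,sc=1,box=None):
    im=p['image'][:,:,::-1]
    if box: x0,y0,x1,y1=box;im=im[y0:y1,x0:x1]
    cv2.imwrite('pics/'+n,cv2.resize(im,None,fx=sc,fy=sc,interpolation=cv2.INTER_CUBIC))
E
python3 - <<'E'
from h import *
P={n:get(n) for n in ['top','scene']}
save(P['top'][0],'topz.png',3,(150,140,400,280));save(P['scene'][0],'scz.png',3,(90,130,350,290))
names=['bead%d'%i for i in range(6)]+['tray','hanger','counter','bowl_black','bowl_cream','tumbler']
res={}
for n in names:
  for v in P:
    p,c=P[v]
    for d in env.outline_of(n,p)[:4]:
      uv=cent(d['mask']);print(n,v,round(d['conf'],2),np.round(uv,1),d['mask'].sum(),np.round(onz(c,uv,0.012)[0],3))
E
```

```text
bead0 top 0.6 [207.1 221.7] 64 [0.512 0.136 0.012]
bead0 top 0.44 [230.8 228.6] 57 [0.492 0.056 0.012]
bead0 top 0.38 [252.3 227.3] 52 [ 0.498 -0.015  0.012]
bead0 top 0.36 [230.2 241.5] 30 [0.449 0.057 0.012]
bead0 scene 0.64 [270.6 188.8] 47 [ 0.429 -0.022  0.012]
bead0 scene 0.63 [280.7 211.5] 53 [0.496 0.058 0.012]
bead0 scene 0.63 [287.6 203. ] 72 [0.452 0.058 0.012]
bead0 scene 0.58 [314.9 207.5] 44 [0.42  0.142 0.012]
bead1 top 0.6 [207.1 221.7] 64 [0.512 0.136 0.012]
bead1 top 0.44 [230.8 228.6] 57 [0.492 0.056 0.012]
bead1 top 0.38 [252.3 227.3] 52 [ 0.498 -0.015  0.012]
bead1 top 0.36 [230.2 241.5] 30 [0.449 0.057 0.012]
bead1 scene 0.64 [270.6 188.8] 47 [ 0.429 -0.022  0.012]
bead1 scene 0.63 [280.7 211.5] 53 [0.496 0.058 0.012]
bead1 scene 0.63 [287.6 203. ] 72 [0.452 0.058 0.012]
bead1 scene 0.58 [314.9 207.5] 44 [0.42  0.142 0.012]
bead2 top 0.6 [207.1 221.7] 64 [0.512 0.136 0.012]
bead2 top 0.44 [230.8 228.6] 57 [0.492 0.056 0.012]
bead2 top 0.38 [252.3 227.3] 52 [ 0.498 -0.015  0.012]
bead2 top 0.36 [230.2 241.5] 30 [0.449 0.057 0.012]
bead2 scene 0.64 [270.6 188.8] 4
[... 1751 characters left out ...]
counter top 0.65 [403.5 199. ] 76 [ 0.605 -0.524  0.012]
counter top 0.44 [339.7 144.7] 67 [ 0.786 -0.306  0.012]
counter top 0.41 [334.2 187.8] 71 [ 0.637 -0.288  0.012]
counter scene 0.41 [134.4 220.3] 82 [ 0.784 -0.31   0.012]
counter scene 0.4 [169.9 194.1] 67 [ 0.636 -0.291  0.012]
bowl_black top 0.94 [122.2 183. ] 922 [0.635 0.429 0.012]
bowl_black scene 0.78 [372.5 294.3] 1488 [0.612 0.419 0.012]
bowl_black scene 0.4 [333.4 230.6] 823 [0.473 0.233 0.012]
bowl_cream top 0.93 [117.2 250.1] 832 [0.41  0.434 0.012]
bowl_cream scene 0.76 [402.3 239.1] 982 [0.387 0.419 0.012]
tumbler top 0.55 [381.9 223.8] 458 [ 0.52  -0.45   0.012]
tumbler scene 0.8 [158.7 150.8] 446 [ 0.493 -0.468  0.012]
```

View pics/topz.png

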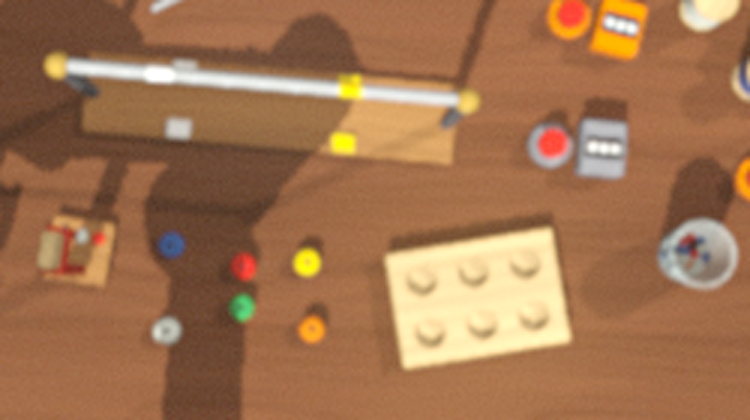

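View pics/scz.png

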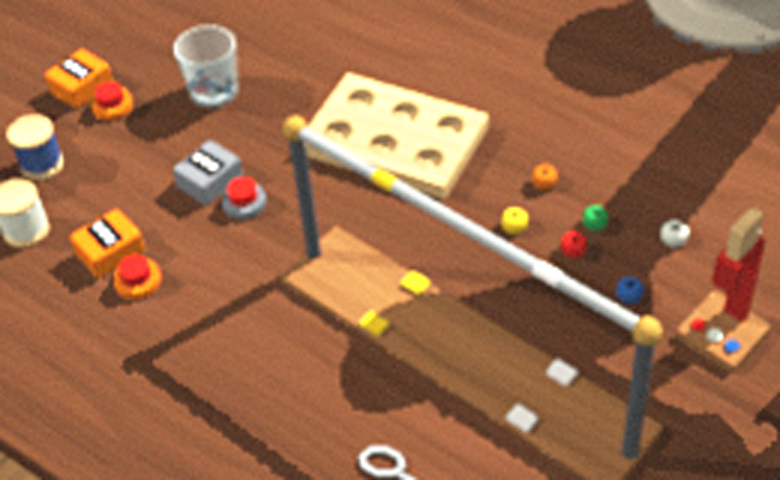

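Run:
```python
from h import *
P={n:get(n) for n in ['top','scene']}
O={}
for v in P:
  p,c=P[v]
  O[v]=[]
  for d in env.outline_of('bead0',p):
      uv=cent(d['mask']);X=onz(c,uv,0.011)[0];f,_=fitcyl([(c,uv)],0,.02,.014,X[:2]);O[v].append(f)
      col=p['image'][d['mask']].mean(0)
      print(v,round(d['conf'],2),np.round(uv,1),d['mask'].sum(),np.round(f,4),np.round(col))
# tray outline
for v in P:
  p,c=P[v]
  d=env.outline_of('tray',p)[0]; m=d['mask'].astype(np.uint8)
  r=cv2.minAreaRect(np.column_stack(np.nonzero(m))[:,::-1].astype(np.float32));b=cv2.boxPoints(r)
  print(v,np.round(onz(c,b,0.022),3).tolist())
# rail
def ray(c,uv):
    a=onz(c,[uv],0)[0];b=onz(c,[uv],.5)[0];return a,(b-a)
def tri(l):
    A=0;B=0
    for c,uv in l:
        a,d=ray(c,uv);d=d/np.linalg.norm(d);M=np.eye(3)-np.outer(d,d);A=A+M;B=B+M@a
    return np.linalg.solve(A,B)
for v,(p,c) in P.items():
    hsv=cv2.cvtColor(p['image'],cv2.COLOR_RGB2HSV)
    m=cv2.inRange(hsv,(25,170,150),(33,255,255))
    n,l,st,ce=cv2.connectedComponentsWithStats(m)
    for i in range(1,n):
        if st[i,4]>8:print(v,'yel',st[i],np.round(ce[i],1))
    g=P[v][0]['image']
t,s=P['top'],P['scene']
# zoom rough: band pixels from crops
ct,cs=t[1],s[1]
print('yellow',tri([(ct,(150+350/3,140+87/3)),(cs,(90+383/3,130+180/3))]))
print('white',tri([(ct,(150+160/3,140+75/3)),(cs,(90+547/3,130+274/3))]))
print('endL',tri([(ct,(150+56/3,140+66/3)),(cs,(90+648/3,130+330/3))]))
print('endR',tri([(ct,(150+468/3,140+101/3)),(cs,(90+294/3,130+128/3))]))
```

```text
top 0.59 [252. 227.] 45 [ 0.4985 -0.0145] [252. 235.  25.]
top 0.5 [230.9 228.6] 52 [0.4916 0.0559] [206.  64.  50.]
top 0.49 [230.6 241.8] 47 [0.4475 0.0555] [ 90. 176. 100.]
top 0.43 [253.6 248.7] 34 [ 0.4269 -0.0216] [246. 159.  39.]
top 0.42 [205.1 249.3] 39 [0.4206 0.1397] [185. 185. 172.]
top 0.39 [207.  221.8] 41 [0.5121 0.1366] [ 70.  87. 128.]
scene 0.6 [270.7 189.6] 29 [ 0.43   -0.0207] [213. 119.  37.]
scene 0.58 [260.6 203.6] 54 [ 0.502 -0.015] [223. 204.  52.]
scene 0.57 [314.8 207.9] 53 [0.4204 0.1412] [189. 189. 173.]
scene 0.54 [299.9 226.7] 61 [0.5148 0.1392] [ 45.  73. 115.]
scene 0.46 [280.5 211.6] 68 [0.4953 0.0571] [175.  45.  38.]
scene 0.45 [270.6 252.7] 121 [0.6492 0.115 ] [218. 213. 204.]
scene 0.41 [288.2 202.7] 44 [0.4487 0.0585] [ 50. 143.  74.]
scene 0.33 [333.4 229.5] 831 [0.4673 0.2307] [170. 103.  72.]
scene 0.3 [219.5 215.4] 137 [ 0.6173 -0.0978] [219. 199.  61.]
top [[0.504, -0.099, 0.022], [0.544, -0.284, 0.022], [0.421, -0.31, 0.022], [0.381, -0.126, 0.022]]
scene [[0.556, -0.268, 0.022], [0.411, -0.335, 0.022], [0.386, -0.122, 0.022], [0.527, -0.072, 0.022]]
top yel [ 92 159   9  12  32] [ 96.8 165.3]
top yel [264 165   6   8  40] [266.4 168.8]
top yel [261 184   7   7  39] [264.  187.2]
top yel [248 223   9   9  58] [251.9 227. ]
scene yel [215 187   7   5  20] [217.8 188.6]
scene yel [258 199   8   6  38] [261.5 201.8]
scene yel [224 221   9   6  41] [228.2 223.6]
scene yel [210 234   5   5  14] [212.4 235.9]
yellow [ 0.6674306  -0.05420356  0.19971078]
white [0.67550479 0.13092168 0.19583551]
endL [0.68138272 0.23326009 0.19752853]
endR [ 0.65715094 -0.16963706  0.1964015 ]
```

Request:
carry_out --plan '[[[0,0,0],[0,-8.8,0],0.085],[[0,0,0],[0,-8.8,0],0.085],[[0,0,0],[0,-8.8,0],0.085],[[-0.055,0,-0.018],[0,0,0],0.085],[[-0.055,0,-0.018],[0,0,0],0.085],[[-0.055,0,-0.018],[0,0,0],0.085],[[-0.055,0,-0.018],[0,0,0],0.085],[[-0.055,0,-0.018],[0,0,0],0.085]]'

```text
time_s: 2.75
position: [0.3353, 0.2153, 0.2316]
tool_rot: [[0.002, 0.001, -1.0], [1.0, 0.0, 0.002], [0.0, -1.0, -0.001]]
ft_force: [0.3, -0.4, 1.1]
grip_width: 0.0851
```

Request:
carry_out --plan '[[[-0.055,0,-0.018],[0,0,0],0.085],[[-0.055,0,-0.018],[0,0,0],0.085],[[-0.055,0,-0.018],[0,0,0],0.085],[[-0.055,0,-0.018],[0,0,0],0.05],[[-0.055,0,-0.018],[0,0,0],0.05],[[0,0,0],[0,0,0],0.05]]'

```text
time_s: 3.5
position: [0.4253, -0.0614, 0.2311]
tool_rot: [[0.007, 0.0, -1.0], [1.0, -0.0, 0.007], [-0.0, -1.0, -0.0]]
ft_force: [-0.7, -0.2, 0.5]
grip_width: 0.0501
```

Run:
```python
from h import *
s=env.observe();print(s['position'],np.round(s['tool_rot'],3).tolist(),s['grip_width'],s['ft_force'])
p,c=get('wrist');save(p,'w1.png',1.5)
for d in env.outline_of('bead0',p):
      uv=cent(d['mask']);X=onz(c,uv,0.011)[0];f,_=fitcyl([(c,uv)],0,.02,.014,X[:2])
      print(round(d['conf'],2),np.round(uv,1),d['mask'].sum(),np.round(f,4),np.round(p['image'][d['mask']].mean(0)))
for d in env.outline_of('tray',p):
  m=d['mask'].astype(np.uint8)
  r=cv2.minAreaRect(np.column_stack(np.nonzero(m))[:,::-1].astype(np.float32));b=cv2.boxPoints(r)
  print(d['conf'],np.round(b),np.round(onz(c,b,0.022),4).tolist())
```

```text
[ 0.42525426 -0.06137695  0.23110527] [[0.007, 0.0, -1.0], [1.0, -0.0, 0.007], [-0.0, -1.0, -0.0]] 0.05014105510568411 [-0.743862   -0.1907661   0.45531369]
0.95 [407.6 229.9] 381 [0.5122 0.1374] [ 60.  96. 154.]
0.91 [287.9 164.3] 381 [ 0.4242 -0.0227] [231. 133.  60.]
0.86 [350.6 181.1] 394 [0.4457 0.0557] [ 56. 129.  70.]
0.74 [263.9 312. ] 239 [ 0.6359 -0.0514] [250. 232.  89.]
0.73 [418.9 159. ] 490 [0.418  0.1394] [146. 140. 127.]
0.66 [347.5 216.1] 392 [0.4919 0.0555] [141.  36.  32.]
0.66 [292.3 221.4] 401 [ 0.4984 -0.0153] [232. 211.  81.]
0.89 [[ 56. 162.]
 [206. 132.]
 [226. 230.]
 [ 76. 261.]] [[0.4171, -0.3038, 0.022], [0.3836, -0.1188, 0.022], [0.5056, -0.0995, 0.022], [0.5498, -0.3012, 0.022]]
0.42 [[335. 182.]
 [352. 165.]
 [368. 181.]
 [351. 198.]] [[0.444, 0.0334, 0.022], [0.4239, 0.0519, 0.022], [0.4435, 0.073, 0.022], [0.4642, 0.0544, 0.022]]
```

View pics/w1.png

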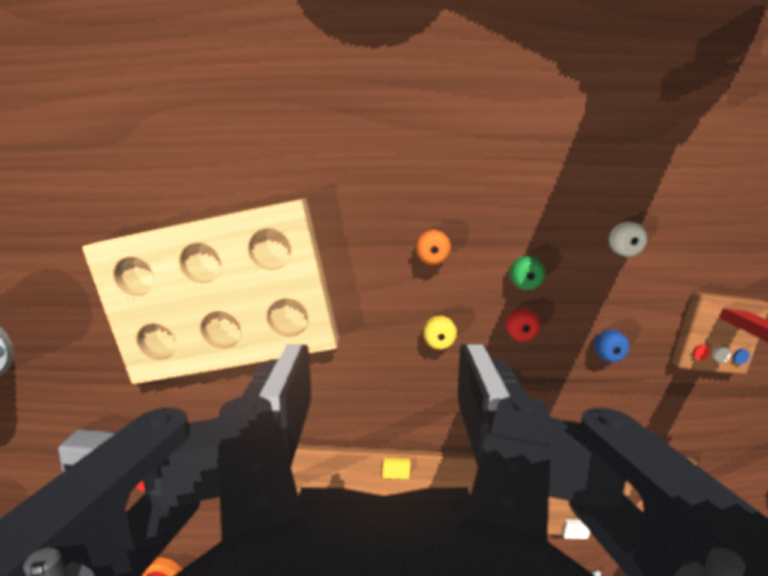

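```bash
cat >> h.py <<'E'
from scipy.optimize import minimize
def tsign(m):
    m=m.astype(np.uint8);return cv2.distanceTransform(m,cv2.DIST_L2,5)-cv2.distanceTransform(1-m,cv2.DIST_L2,5)
def traypts(v,hs=((-.062,-.092),(-.062,.092),(.062,.092),(.062,-.092)),zs=(0,.022)):
    c,s=np.cos(v[2]),np.sin(v[2])
    return np.array([[v[0]+c*a-s*b,v[1]+s*a+c*b,z] for z in zs for a,b in hs])
def iou(c,P,m):
    h=cv2.convexHull((proj(c,P)*16).astype(np.int32));k=np.zeros(m.shape,np.uint8);cv2.fillPoly(k,[h],1,shift=4)
    return (k&m).sum()/(k|m).sum()
def fittray(obs,v0):
    g=lambda q:-sum(iou(c,traypts(q*np.array([1,1,1])),m.astype(np.uint8)) for c,m in obs)
    r=minimize(g,v0,method='Nelder-Mead',options=dict(initial_simplex=np.array(v0)+np.array([[0,0,0],[.01,0,0],[0,.01,0],[0,0,.05]])))
    return r.x,-r.fun
E
python3 - <<'E'
from h import *
v0=[.4625,-.205,.21]
al=[]
for n in ['wrist','top','scene']:
  p,c=get(n);d=env.outline_of('tray',p)[0];o=(c,d['mask'])
  print(n,d['conf'],fittray([o],v0))
  if n=='wrist':
    v,_=fittray([o],v0)
    im=cv2.resize(p['image'][:,:,::-1],None,fx=3,fy=3)
    px=[(134,276),(200,262),(269,249),(156,341),(221,328),(288,317)]
    for u in px: print(np.round(onz(c,[(u[0]/1.5,u[1]/1.5)],.022),4))
    a=np.linspace(0,2*np.pi,60)
    for x in(-.029,.029):
      for y in(-.058,0,.058):
        ct=traypts(v,[(x+.017*np.cos(t),y+.017*np.sin(t)) for t in a],(.022,))
        cv2.polylines(im,[(proj(c,ct)*3+1).astype(np.int32)],True,(0,0,255),1)
        print('pk',np.round(traypts(v,[(x,y)],(0,))[0],4))
    cv2.polylines(im,[(proj(c,traypts(v)[4:])*3+1).astype(np.int32)],True,(0,0,255),1)
    cv2.imwrite('pics/tr.png',im[370:800,130:720])
E
```

```text
wrist 0.87 (array([ 0.46330645, -0.20425568,  0.18566294]), np.float64(0.9783122761975542))
[[ 0.4443 -0.2612  0.022 ]]
[[ 0.4329 -0.2047  0.022 ]]
[[ 0.4226 -0.1481  0.022 ]]
[[ 0.5012 -0.2506  0.022 ]]
[[ 0.4892 -0.1931  0.022 ]]
[[ 0.4794 -0.1363  0.022 ]]
pk [ 0.4455 -0.2666  0.    ]
pk [ 0.4348 -0.2096  0.    ]
pk [ 0.4241 -0.1526  0.    ]
pk [ 0.5025 -0.2559  0.    ]
pk [ 0.4918 -0.1989  0.    ]
pk [ 0.4811 -0.1419  0.    ]
top 0.73 (array([ 0.46528851, -0.20605661,  0.19143844]), np.float64(0.8406874129122155))
scene 0.9 (array([ 0.46635302, -0.20292379,  0.18962562]), np.float64(0.8952438290186635))
```

View pics/tr.png

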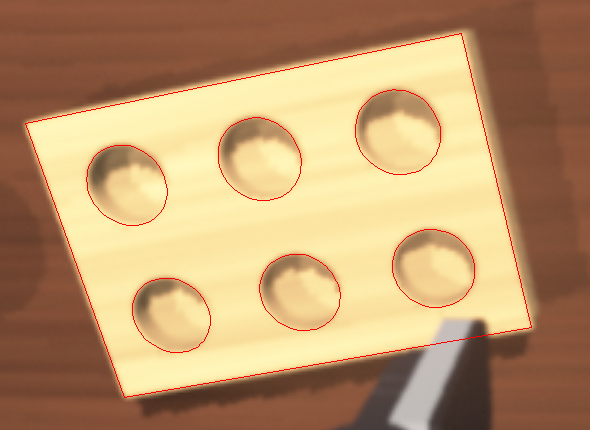

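Request:
carry_out --plan '[[[0.0387,0.03,0.0014],[0,0,0],0.046],[[0,0.06,0],[0,0,0],0.046],[[0,0.06,0],[0,0,0],0.046],[[0,0.03,0],[0,0,0],0.046],[[0,0,0],[0,0,0],0.046]]'

```text
time_s: 4.58
position: [0.4222, -0.019, 0.0502]
tool_rot: [[0.002, -0.004, -1.0], [1.0, 0.001, 0.002], [0.001, -1.0, 0.004]]
ft_force: [-0.6, -0.5, -0.2]
grip_width: 0.0458
```

```bash
cat >> h.py <<'E'
def look(name='w',sc=1.5,names=('bead0',)):
    s=env.observe();p,c=get('wrist');save(p,name+'.png',sc)
    print('t',round(s['time_s'],2),'tcp',np.round(s['position'],4),'xh',np.round(s['tool_rot'],3).tolist(),'w',round(s['grip_width'],4),'F',np.round(s['ft_force'],1))
    return s,p,c
def beads(p,c):
    for d in env.outline_of('bead0',p):
      uv=cent(d['mask']);X=onz(c,uv,0.011)[0];f,_=fitcyl([(c,uv)],0,.02,.014,X[:2])
      print(round(d['conf'],2),np.round(uv,1),d['mask'].sum(),np.round(f,4),np.round(p['image'][d['mask']].mean(0)))
def to(x,y,z):
    s=env.observe();print('shift',np.round(np.array(s['tool_rot']).T@(np.array([x,y,z])-s['position']),4))
E
python3 - <<'E'
from h import *
s,p,c=look('w2');beads(p,c)
E
```

```text
t 4.58 tcp [ 0.4222 -0.019   0.0502] xh [[0.002, -0.004, -1.0], [1.0, 0.001, 0.002], [0.001, -1.0, 0.004]] w 0.0458 F [-0.6 -0.5 -0.2]
0.96 [261.4 314.2] 1006 [ 0.4948 -0.0151] [159. 131.  48.]
0.93 [490.8 210.8] 1574 [0.4179 0.1374] [143. 139. 127.]
0.9 [250.8 222.3] 1534 [ 0.4243 -0.0223] [230. 133.  60.]
0.79 [369.  252.1] 1449 [0.4463 0.0564] [ 60. 144.  77.]
```

View pics/w2.png

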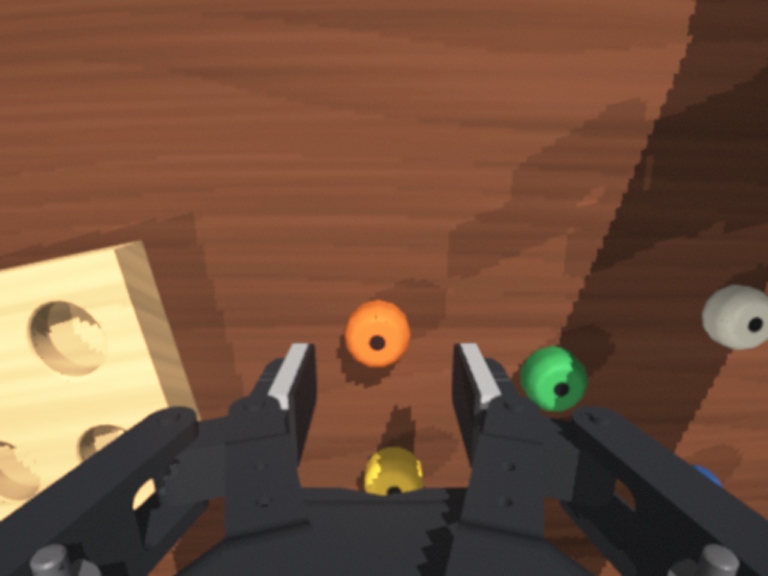

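Request:
carry_out --plan '[[[0,0,0],[0,0,0],0.046],[[0,0,0],[0,0,0],0.046]]'

```text
time_s: 4.92
position: [0.4236, -0.0196, 0.0523]
tool_rot: [[0.002, 0.002, -1.0], [1.0, -0.001, 0.002], [-0.001, -1.0, -0.002]]
ft_force: [0.0, 0.3, 0.4]
grip_width: 0.0459
```

Request:
carry_out --plan '[[[-0.0027,0.026,-0.0007],[0,0,0],0.046],[[0,0.02,0],[0,0,0],0.046],[[0,0,0],[0,0,0],0.046],[[0,0,0],[0,0,0],0.015],[[0,0,0],[0,0,0],0.015],[[0,0,0],[0,0,0],0.015],[[0,0,0],[0,0,0],0.015]]' --force 30

```text
time_s: 5.8
position: [0.4243, -0.0224, 0.0063]
tool_rot: [[0.002, 0.002, -1.0], [1.0, -0.001, 0.002], [-0.001, -1.0, -0.002]]
ft_force: [-0.8, 0.8, 7.2]
grip_width: 0.0268
```

Run:
```python
from h import *
s,p,c=look('w3');beads(p,c)
```

```text
t 5.8 tcp [ 0.4243 -0.0224  0.0063] xh [[0.002, 0.002, -1.0], [1.0, -0.001, 0.002], [-0.001, -1.0, -0.002]] w 0.0268 F [-0.8  0.8  7.2]
0.93 [409.9 276.3] 1128 [0.4405 0.0584] [ 74. 174.  97.]
0.73 [381.  350.5] 50 [0.4896 0.0495] [154.  40.  37.]
0.73 [255.6 250.8] 2559 [ 0.4244 -0.0226] [232. 147.  69.]
```

View pics/w3.png

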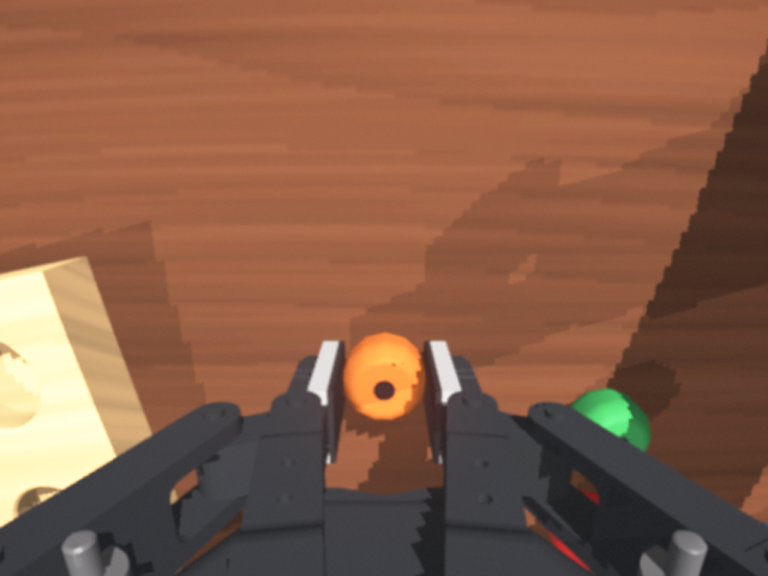

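Request:
carry_out --plan '[[[0,-0.05,0],[0,0,0],0.015],[[-0.06,-0.01,-0.0055],[0,0,0],0.015],[[-0.06,0,-0.0055],[0,0,0],0.015],[[-0.06,0,-0.0055],[0,0,0],0.015],[[-0.06,0,-0.0053],[0,0,0],0.015],[[-0.004,0,0],[0,0,0],0.015],[[0,0,0],[0,0,0],0.015],[[0,0,0],[0,0,0],0.015]]'

```text
time_s: 6.9
position: [0.445, -0.265, 0.0655]
tool_rot: [[0.001, -0.0, -1.0], [1.0, 0.0, 0.001], [0.0, -1.0, 0.0]]
ft_force: [0.7, 1.0, -0.6]
grip_width: 0.0266
```

```bash
cat >> h.py <<'E'
def trayov(p,c,name,v=(.4633,-.20426,.18566)):
    im=cv2.resize(p['image'][:,:,::-1],None,fx=1.5,fy=1.5);a=np.linspace(0,2*np.pi,60)
    for x in(-.029,.029):
      for y in(-.058,0,.058):
        ct=traypts(v,[(x+.017*np.cos(t),y+.017*np.sin(t)) for t in a],(.022,))
        cv2.polylines(im,[(proj(c,ct)*1.5).astype(np.int32)],True,(0,0,255),1)
    cv2.imwrite('pics/'+name,im)
E
python3 - <<'E'
from h import *
s,p,c=look('w4');trayov(p,c,'w4.png');to(.4455,-.2666,.021)
# held bead position
for d in env.outline_of('bead0',p)[:3]:
  uv=cent(d['mask']);z=s['position'][2]-.006;print(d['conf'],uv,fitcyl([(c,uv)],z,z+.02,.014,s['position'][:2])[0])
E
```

```text
t 6.9 tcp [ 0.445  -0.265   0.0655] xh [[0.001, -0.0, -1.0], [1.0, 0.0, 0.001], [0.0, -1.0, 0.0]] w 0.0266 F [ 0.7  1.  -0.6]
shift [-0.0016  0.0445 -0.0004]
0.72 [255.30766284 251.04521073] [ 0.4452018  -0.26538554]
```

View pics/w4.png

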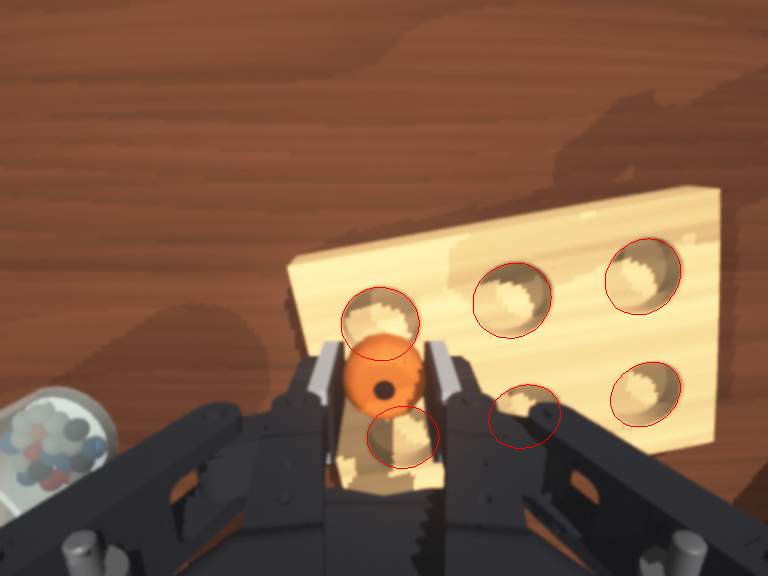

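Request:
carry_out --plan '[[[-0.0014,0.03,-0.0004],[0,0,0],0.015],[[0,0.0145,0],[0,0,0],0.015],[[0,0,0],[0,0,0],0.015],[[0,0,0],[0,0,0],0.015]]'

```text
time_s: 7.5
position: [0.4453, -0.2667, 0.0219]
tool_rot: [[0.001, -0.001, -1.0], [1.0, 0.001, 0.001], [0.001, -1.0, 0.001]]
ft_force: [-3.9, 3.5, 12.8]
grip_width: 0.0263
```

Run:
```python
from h import *
s,p,c=look('w5')
```

```text
t 7.5 tcp [ 0.4453 -0.2667  0.0219] xh [[0.001, -0.001, -1.0], [1.0, 0.001, 0.001], [0.001, -1.0, 0.001]] w 0.0263 F [-3.9  3.5 12.8]
```

View pics/w5.png

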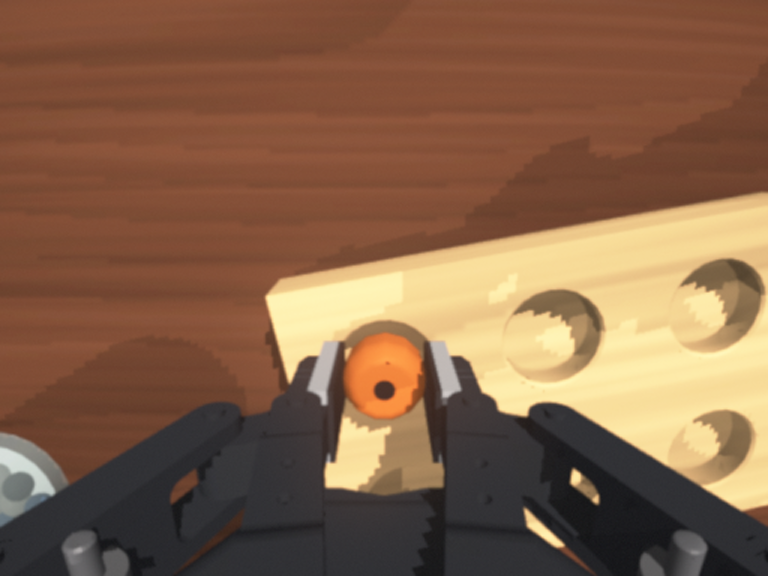

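Request:
carry_out --plan '[[[0,-0.001,0],[0,0,0],0.015],[[0,0,0],[0,0,0],0.042],[[0,0,0],[0,0,0],0.042],[[0,-0.03,0],[0,0,0],0.042],[[0,-0.04,0],[0,0,0],0.046],[[0.06,-0.06,0],[0,0,0],0.046],[[0.06,0,0],[0,0,0],0.046],[[0.06,0,0],[0,0,0],0.046]]'

```text
time_s: 8.55
position: [0.4457, -0.102, 0.1364]
tool_rot: [[0.003, 0.001, -1.0], [1.0, -0.0, 0.003], [-0.0, -1.0, -0.001]]
ft_force: [0.8, 0.5, -0.1]
grip_width: 0.0461
```

Run:
```python
from h import *
s,p,c=look('w6');trayov(p,c,'w6.png');beads(p,c)
```

```text
t 8.55 tcp [ 0.4457 -0.102   0.1364] xh [[0.003, 0.001, -1.0], [1.0, -0.0, 0.003], [-0.0, -1.0, -0.001]] w 0.0461 F [ 0.8  0.5 -0.1]
0.92 [425.5 185.3] 761 [0.4467 0.0562] [40. 96. 52.]
0.89 [ 73.5 188.7] 835 [ 0.4493 -0.2737] [214. 121.  56.]
0.86 [418.9 230.3] 715 [0.492  0.0567] [133.  32.  29.]
0.8 [504.2 155.8] 398 [0.4183 0.1305] [135. 132. 120.]
0.74 [490.7 247.6] 696 [0.5126 0.1374] [ 52.  84. 136.]
0.63 [346.8 237. ] 622 [ 0.4982 -0.0144] [235. 216.  81.]
```

View pics/w6.png

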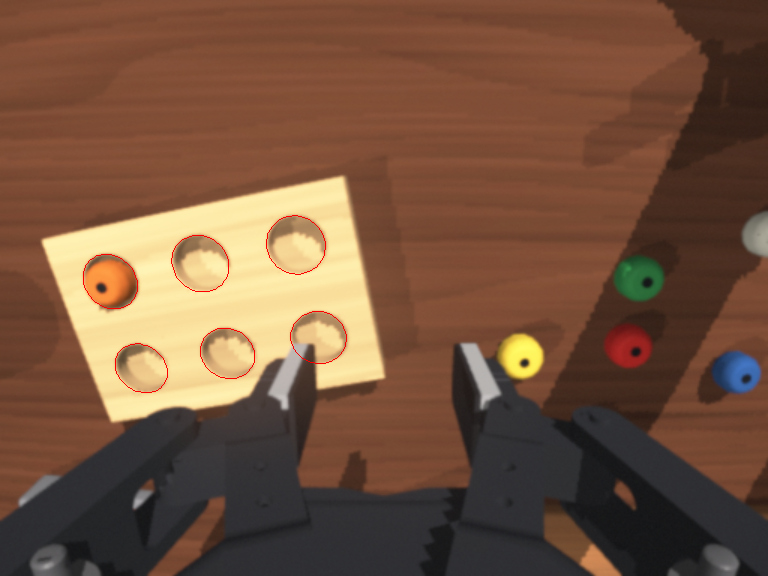

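Request:
carry_out --plan '[[[0.045,0,-0.026],[0,0,0],0.046],[[0.042,0,-0.026],[0,0,0],0.046],[[0,0.06,0],[0,0,0],0.046],[[0,0.03,0],[0,0,0],0.046],[[0,0,0],[0,0,0],0.046],[[0,0,0],[0,0,0],0.046]]'

```text
time_s: 9.4
position: [0.4988, -0.0172, 0.0471]
tool_rot: [[0.002, 0.002, -1.0], [1.0, -0.001, 0.002], [-0.001, -1.0, -0.002]]
ft_force: [-0.5, 0.5, 0.3]
grip_width: 0.0461
```

Run:
```python
from h import *
s,p,c=look('w7');beads(p,c);to(.4983,-.0148,.006)
```

```text
t 9.4 tcp [ 0.4988 -0.0172  0.0471] xh [[0.002, 0.002, -1.0], [1.0, -0.001, 0.002], [-0.001, -1.0, -0.002]] w 0.0461 F [-0.5  0.5  0.3]
0.88 [502.3  92.8] 763 [0.4197 0.1288] [95. 93. 85.]
0.82 [259.6 219.7] 1584 [ 0.4982 -0.015 ] [234. 215.  81.]
0.73 [372.7 209. ] 1722 [0.4916 0.0559] [147.  36.  33.]
0.71 [486.1 237.8] 1634 [0.5129 0.1373] [ 48.  77. 123.]
0.57 [380.4 136.7] 1970 [0.4467 0.0558] [ 53. 125.  68.]
shift [0.0023 0.0414 0.0007]
```

Request:
carry_out --plan '[[[0.0022,0.025,0.0006],[0,0,0],0.046],[[0,0.0163,0],[0,0,0],0.046],[[0,0,0],[0,0,0],0.046],[[0,0,0],[0,0,0],0.015],[[0,0,0],[0,0,0],0.015],[[0,0,0],[0,0,0],0.015],[[0,0,0],[0,0,0],0.015]]'

```text
time_s: 10.38
position: [0.4981, -0.0146, 0.0059]
tool_rot: [[0.002, 0.002, -1.0], [1.0, -0.001, 0.002], [-0.001, -1.0, -0.002]]
ft_force: [-1.5, 0.4, 7.1]
grip_width: 0.0269
```

Request:
carry_out --plan '[[[0,-0.05,0],[0,0,0],0.015],[[-0.06,-0.01,-0.0012],[0,0,0],0.015],[[-0.06,0,-0.0012],[0,0,0],0.015],[[-0.06,0,-0.0012],[0,0,0],0.015],[[-0.06,0,-0.0012],[0,0,0],0.015],[[-0.001,0,0],[0,0,0],0.015],[[0,0,0],[0,0,0],0.015],[[0,0,0],[0,0,0],0.015]]'

```text
time_s: 11.38
position: [0.5018, -0.2541, 0.065]
tool_rot: [[0.001, -0.0, -1.0], [1.0, 0.0, 0.001], [0.0, -1.0, 0.0]]
ft_force: [-0.1, 0.2, -0.4]
grip_width: 0.0265
```

```bash
cat >> h.py <<'E'
def held(s,p,c,T):
    for d in env.outline_of('bead0',p)[:6]:
        uv=cent(d['mask'])
        if abs(uv[0]-255)<25 and abs(uv[1]-251)<40:
            z=s['position'][2]-.006;f=fitcyl([(c,uv)],z,z+.02,.014,s['position'][:2])[0];print('held',d['conf'],np.round(uv,1),np.round(f,4),np.round(f-s['position'][:2],4))
    to(*T)
E
python3 - <<'E'
from h import *
s,p,c=look('w8');held(s,p,c,(.5025,-.2559,.021))
E
```

```text
t 11.38 tcp [ 0.5018 -0.2541  0.065 ] xh [[0.001, -0.0, -1.0], [1.0, 0.0, 0.001], [0.0, -1.0, 0.0]] w 0.0265 F [-0.1  0.2 -0.4]
held 0.65 [255.7 251. ] [ 0.502  -0.2543] [ 0.0002 -0.0002]
shift [-0.0016  0.0439 -0.0006]
```

Request:
carry_out --plan '[[[-0.0015,0.03,-0.0005],[0,0,0],0.015],[[0,0.013,0],[0,0,0],0.015],[[0,0,0],[0,0,0],0.015],[[0,0,0],[0,0,0],0.042],[[0,0,0],[0,0,0],0.042],[[0,-0.03,0],[0,0,0],0.042],[[0,-0.04,0],[0,0,0],0.046],[[0.06,-0.06,0.02],[0,0,0],0.046]]'

```text
time_s: 12.48
position: [0.4883, -0.2151, 0.1357]
tool_rot: [[0.004, 0.001, -1.0], [1.0, -0.001, 0.004], [-0.001, -1.0, -0.001]]
ft_force: [0.1, 1.1, 0.2]
grip_width: 0.046
```

Request:
carry_out --plan '[[[0.06,0,0.02],[0,0,0],0.046],[[0.06,0,0.01],[0,0,0],0.046],[[0.03,0,0],[0,0,0],0.046],[[0,0,0],[0,0,0],0.046]]'

```text
time_s: 12.98
position: [0.4582, -0.0628, 0.135]
tool_rot: [[-0.001, 0.0, -1.0], [1.0, -0.0, -0.001], [-0.0, -1.0, -0.0]]
ft_force: [0.3, -0.9, 0.7]
grip_width: 0.0463
```

Run:
```python
from h import *
s,p,c=look('w9');trayov(p,c,'w9.png');beads(p,c);to(.4464,.0559,.05)
```

```text
t 12.97 tcp [ 0.4582 -0.0628  0.135 ] xh [[-0.001, 0.0, -1.0], [1.0, -0.0, -0.001], [-0.0, -1.0, -0.0]] w 0.0463 F [ 0.3 -0.9  0.7]
0.86 [ 29.5 174.8] 867 [ 0.4486 -0.2754] [208. 116.  53.]
0.75 [387.  172.9] 778 [0.4465 0.0562] [ 49. 118.  64.]
0.73 [477.6 142.4] 862 [0.4177 0.1389] [139. 135. 123.]
0.61 [ 51.7 233.3] 817 [ 0.5077 -0.2641] [221. 199.  77.]
0.6 [457.4 238.5] 660 [0.5125 0.137 ] [ 52.  88. 143.]
0.58 [380.8 219.4] 717 [0.4917 0.0558] [135.  32.  29.]
shift [0.1208 0.0848 0.0126]
```

View pics/w9.png

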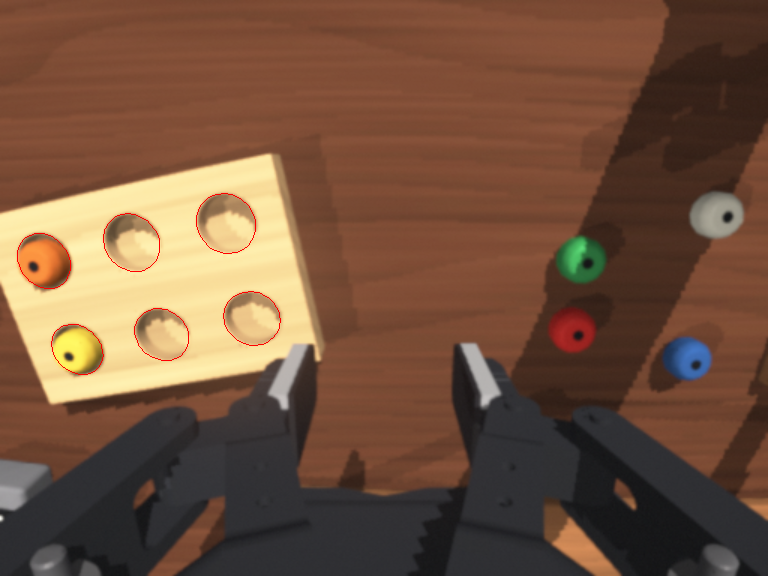

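Request:
carry_out --plan '[[[0.06,0,0.006],[0,0,0],0.046],[[0.061,0,0.006],[0,0,0],0.046],[[0,0.05,0],[0,0,0],0.046],[[0,0.035,0],[0,0,0],0.046],[[0,0,0],[0,0,0],0.046],[[0,0,0],[0,0,0],0.046]]'

```text
time_s: 13.82
position: [0.4477, 0.0557, 0.0507]
tool_rot: [[0.003, 0.002, -1.0], [1.0, -0.0, 0.003], [-0.0, -1.0, -0.002]]
ft_force: [0.4, 0.2, 0.2]
grip_width: 0.0464
```

Run:
```python
from h import *
s,p,c=look('w10');beads(p,c);to(.4465,.056,.006)
```

```text
t 13.82 tcp [0.4477 0.0557 0.0507] xh [[0.003, 0.002, -1.0], [1.0, -0.0, 0.003], [-0.0, -1.0, -0.002]] w 0.0464 F [0.4 0.2 0.2]
0.57 [389.1 172.6] 1695 [0.418  0.1382] [192. 188. 172.]
0.57 [256.9 216.5] 1558 [0.4463 0.0563] [130. 234. 154.]
shift [0.     0.045  0.0013]
```

Request:
carry_out --plan '[[[0.0003,0.025,0.0014],[0,0,0],0.046],[[0,0.0195,0],[0,0,0],0.046],[[0,0,0],[0,0,0],0.046],[[0,0,0],[0,0,0],0.015],[[0,0,0],[0,0,0],0.015],[[0,0,0],[0,0,0],0.015],[[0,0,0],[0,0,0],0.015]]'

```text
time_s: 14.8
position: [0.4461, 0.0567, 0.0064]
tool_rot: [[0.002, 0.002, -1.0], [1.0, -0.0, 0.002], [-0.0, -1.0, -0.002]]
ft_force: [-0.6, -0.1, 7.4]
grip_width: 0.0267
```

Request:
carry_out --plan '[[[0,-0.05,0],[0,0,0],0.015],[[-0.06,-0.01,0.0025],[0,0,0],0.015],[[-0.06,0,0.0025],[0,0,0],0.015],[[-0.06,0,0.0025],[0,0,0],0.015],[[-0.06,0,0.0025],[0,0,0],0.015],[[-0.027,0,0.001],[0,0,0],0.015],[[0,0,0],[0,0,0],0.015],[[0,0,0],[0,0,0],0.015]]'

```text
time_s: 15.8
position: [0.4337, -0.2093, 0.0655]
tool_rot: [[0.002, -0.0, -1.0], [1.0, 0.0, 0.002], [0.0, -1.0, 0.0]]
ft_force: [-0.2, 0.4, -0.3]
grip_width: 0.0265
```

Run:
```python
from h import *
s,p,c=look('w11');held(s,p,c,(.4348,-.2096,.0215))
```

```text
t 15.8 tcp [ 0.4337 -0.2093  0.0655] xh [[0.002, -0.0, -1.0], [1.0, 0.0, 0.002], [0.0, -1.0, 0.0]] w 0.0265 F [-0.2  0.4 -0.3]
held 0.94 [255.6 250.3] [ 0.4335 -0.2095] [-0.0002 -0.0003]
shift [-0.0006  0.0439 -0.001 ]
```

Request:
carry_out --plan '[[[-0.0004,0.03,-0.0012],[0,0,0],0.015],[[0,0.0135,0],[0,0,0],0.015],[[0,0,0],[0,0,0],0.015],[[0,0,0],[0,0,0],0.04],[[0,0,0],[0,0,0],0.04],[[0,-0.03,0],[0,0,0],0.04],[[0,-0.04,0],[0,0,0],0.046],[[0.06,-0.05,0],[0,0,0],0.046]]'

```text
time_s: 16.9
position: [0.4355, -0.1638, 0.133]
tool_rot: [[0.005, 0.001, -1.0], [1.0, -0.001, 0.005], [-0.001, -1.0, -0.001]]
ft_force: [0.9, -0.2, 0.4]
grip_width: 0.046
```

Request:
carry_out --plan '[[[0.06,0,-0.01],[0,0,0],0.046],[[0.06,0,-0.01],[0,0,0],0.046],[[0.03,0,-0.01],[0,0,0],0.046],[[0,0,0],[0,0,0],0.046]]'

```text
time_s: 17.4
position: [0.4655, -0.0108, 0.1318]
tool_rot: [[-0.001, 0.0, -1.0], [1.0, 0.0, -0.001], [0.0, -1.0, -0.0]]
ft_force: [-0.2, 0.2, -0.1]
grip_width: 0.0459
```

Run:
```python
from h import *
s,p,c=look('w12');trayov(p,c,'w12.png');beads(p,c);to(.4918,.0558,.05)
```

```text
t 17.4 tcp [ 0.4655 -0.0108  0.1318] xh [[-0.001, 0.0, -1.0], [1.0, 0.0, -0.001], [0.0, -1.0, -0.0]] w 0.0459 F [-0.2  0.2 -0.1]
0.84 [426.4 133.7] 987 [0.4178 0.1387] [137. 132. 120.]
0.72 [410.  233.9] 694 [0.5128 0.1371] [ 53.  88. 143.]
0.7 [  5.8 226.4] 334 [ 0.5073 -0.2575] [197. 166.  62.]
0.65 [ 28.4 155.6] 866 [ 0.4374 -0.2182] [ 67. 154.  84.]
0.58 [328.5 213.2] 792 [0.4913 0.0562] [142.  36.  33.]
shift [ 0.0686  0.0817 -0.0264]
```

View pics/w12.png

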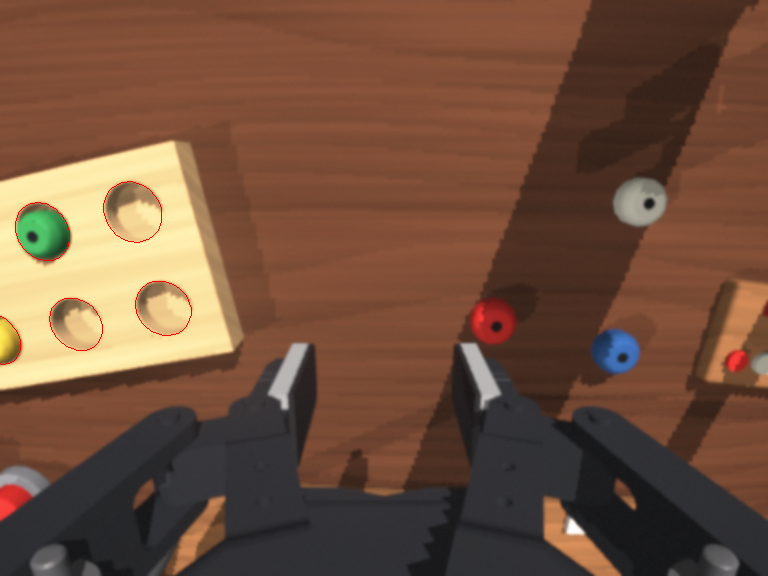

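Green is seated (43,232). Next: red → pocket E.

Request:
carry_out --plan '[[[0.035,0,-0.013],[0,0,0],0.046],[[0.034,0,-0.0125],[0,0,0],0.046],[[0,0.05,0],[0,0,0],0.046],[[0,0.032,0],[0,0,0],0.046],[[0,0,0],[0,0,0],0.046],[[0,0,0],[0,0,0],0.046]]'

```text
time_s: 18.25
position: [0.4918, 0.0555, 0.0509]
tool_rot: [[0.003, 0.002, -1.0], [1.0, -0.0, 0.003], [-0.0, -1.0, -0.002]]
ft_force: [-0.1, 0.5, -0.3]
grip_width: 0.0462
```

Run:
```python
from h import *
s,p,c=look('w13');beads(p,c);to(.4916,.056,.006)
```

```text
t 18.25 tcp [0.4918 0.0555 0.0509] xh [[0.003, 0.002, -1.0], [1.0, -0.0, 0.003], [-0.0, -1.0, -0.002]] w 0.0462 F [-0.1  0.5 -0.3]
0.89 [256.6 217.9] 1520 [0.4914 0.0559] [243. 102.  94.]
0.71 [397.5  99.4] 2039 [0.4183 0.1383] [195. 191. 176.]
0.64 [377.6 246.7] 1501 [0.5127 0.1366] [ 73. 109. 167.]
shift [0.0002 0.0451 0.0003]
```

Request:
carry_out --plan '[[[0.0003,0.025,0.0004],[0,0,0],0.046],[[0,0.0195,0],[0,0,0],0.046],[[0,0,0],[0,0,0],0.046],[[0,0,0],[0,0,0],0.015],[[0,0,0],[0,0,0],0.015],[[0,0,0],[0,0,0],0.015],[[0,0,0],[0,0,0],0.015]]'

```text
time_s: 19.23
position: [0.4913, 0.0565, 0.0065]
tool_rot: [[0.002, 0.002, -1.0], [1.0, -0.0, 0.002], [-0.0, -1.0, -0.002]]
ft_force: [-1.0, -0.9, 6.9]
grip_width: 0.0265
```

Request:
carry_out --plan '[[[0,-0.05,0],[0,0,0],0.015],[[-0.06,-0.01,-0.0005],[0,0,0],0.015],[[-0.06,0,-0.0005],[0,0,0],0.015],[[-0.06,0,-0.0005],[0,0,0],0.015],[[-0.06,0,-0.0005],[0,0,0],0.015],[[-0.015,0,0],[0,0,0],0.015],[[0,0,0],[0,0,0],0.015],[[0,0,0],[0,0,0],0.015]]'

```text
time_s: 20.23
position: [0.4921, -0.1967, 0.0654]
tool_rot: [[0.0, -0.0, -1.0], [1.0, 0.001, 0.0], [0.001, -1.0, 0.0]]
ft_force: [-0.0, 0.4, 0.2]
grip_width: 0.0267
```

Run:
```python
from h import *
s,p,c=look('w14');held(s,p,c,(.4918,-.1989,.0215))
```

```text
t 20.23 tcp [ 0.4921 -0.1967  0.0654] xh [[0.0, -0.0, -1.0], [1.0, 0.001, 0.0], [0.001, -1.0, 0.0]] w 0.0267 F [-0.   0.4  0.2]
held 0.87 [255.4 250.6] [ 0.492  -0.1971] [-0.     -0.0004]
shift [-0.0021  0.0439  0.0004]
```

Request:
carry_out --plan '[[[-0.0019,0.03,0.0003],[0,0,0],0.015],[[0,0.0135,0],[0,0,0],0.015],[[0,0,0],[0,0,0],0.015],[[0,0,0],[0,0,0],0.04],[[0,0,0],[0,0,0],0.04],[[0,-0.03,0],[0,0,0],0.04],[[0,-0.04,0],[0,0,0],0.046],[[0.06,-0.05,0.02],[0,0,0],0.046]]'

```text
time_s: 21.32
position: [0.4771, -0.155, 0.1317]
tool_rot: [[0.005, 0.001, -1.0], [1.0, -0.001, 0.005], [-0.001, -1.0, -0.001]]
ft_force: [1.4, 0.6, 0.7]
grip_width: 0.0461
```

Request:
carry_out --plan '[[[0.06,0,0.02],[0,0,0],0.046],[[0.06,0,0.02],[0,0,0],0.046],[[0.06,0,0.01],[0,0,0],0.046],[[0,0,0],[0,0,0],0.046]]'

```text
time_s: 21.82
position: [0.426, 0.0282, 0.1307]
tool_rot: [[-0.003, -0.0, -1.0], [1.0, 0.0, -0.003], [0.0, -1.0, 0.0]]
ft_force: [-0.4, 0.2, 0.2]
grip_width: 0.0457
```

Run:
```python
from h import *
s,p,c=look('w15');trayov(p,c,'w15.png');beads(p,c);to(.4178,.1386,.05)
p,c=get('top');save(p,'t15.png',3,(150,140,400,280))
```

```text
t 21.82 tcp [0.426  0.0282 0.1307] xh [[-0.003, -0.0, -1.0], [1.0, 0.0, -0.003], [0.0, -1.0, 0.0]] w 0.0457 F [-0.4  0.2  0.2]
0.8 [397.8 231.6] 727 [0.4698 0.1633] [ 60.  98. 158.]
0.78 [ 20. 255.] 776 [ 0.4984 -0.2091] [216.  66.  57.]
0.72 [  5.6 198.9] 323 [ 0.4393 -0.2107] [ 58. 126.  68.]
0.64 [378.7 178.2] 794 [0.4178 0.1383] [152. 148. 135.]
shift [0.1135 0.0807 0.0098]
```

View pics/w15.png

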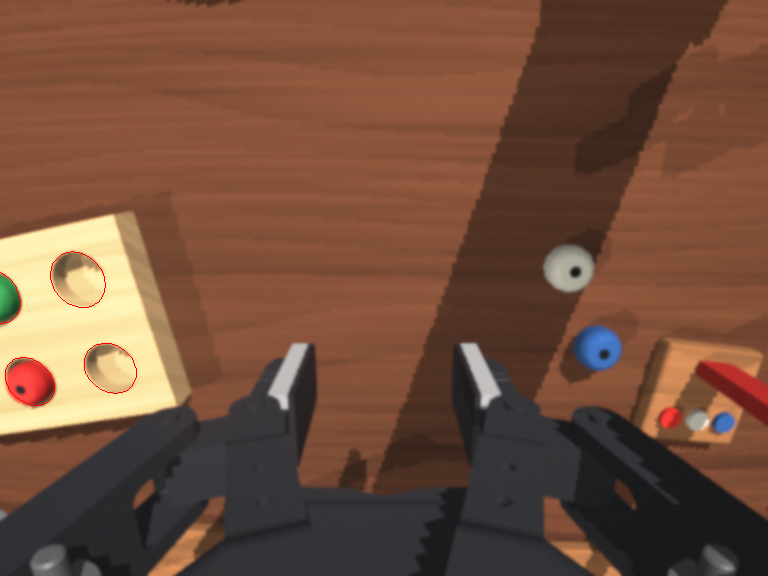

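View pics/t15.png

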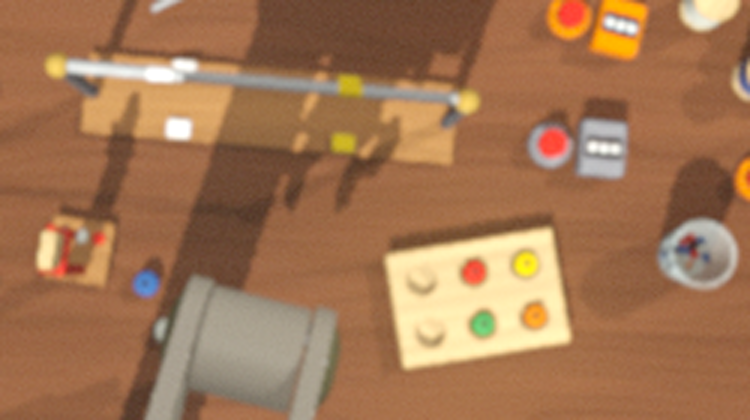

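Request:
carry_out --plan '[[[0.057,0,0.005],[0,0,0],0.046],[[0.057,0,0.005],[0,0,0],0.046],[[0,0.05,0],[0,0,0],0.046],[[0,0.03,0],[0,0,0],0.046],[[0,0,0],[0,0,0],0.046],[[0,0,0],[0,0,0],0.046]]'

```text
time_s: 22.72
position: [0.4185, 0.1383, 0.0514]
tool_rot: [[0.004, 0.001, -1.0], [1.0, 0.0, 0.004], [0.0, -1.0, -0.001]]
ft_force: [-0.2, -0.5, -0.4]
grip_width: 0.0459
```

Run:
```python
from h import *
s,p,c=look('w16');beads(p,c);to(.4179,.1385,.006)
```

```text
t 22.73 tcp [0.4185 0.1383 0.0514] xh [[0.004, 0.001, -1.0], [1.0, 0.0, 0.004], [0.0, -1.0, -0.001]] w 0.0459 F [-0.2 -0.5 -0.4]
0.8 [256.7 217. ] 1469 [0.4177 0.1387] [226. 223. 212.]
0.63 [290.5 287.6] 1184 [0.4704 0.162 ] [ 86. 127. 185.]
shift [-0.0001  0.0457  0.0007]
```

Request:
carry_out --plan '[[[0.0001,0.025,0.0007],[0,0,0],0.046],[[0,0.02,0],[0,0,0],0.046],[[0,0,0],[0,0,0],0.046],[[0,0,0],[0,0,0],0.015],[[0,0,0],[0,0,0],0.015],[[0,0,0],[0,0,0],0.015],[[0,0,0],[0,0,0],0.015]]'

```text
time_s: 23.7
position: [0.4175, 0.139, 0.0067]
tool_rot: [[0.002, 0.002, -1.0], [1.0, -0.0, 0.002], [-0.0, -1.0, -0.002]]
ft_force: [-1.2, -1.1, 8.0]
grip_width: 0.0264
```

Request:
carry_out --plan '[[[0,-0.05,0],[0,0,0],0.015],[[-0.06,-0.01,-0.0015],[0,0,0],0.015],[[-0.06,0,-0.0015],[0,0,0],0.015],[[-0.06,0,-0.0015],[0,0,0],0.015],[[-0.06,0,-0.0015],[0,0,0],0.015],[[-0.051,0,-0.001],[0,0,0],0.015],[[0,0,0],[0,0,0],0.015],[[0,0,0],[0,0,0],0.015]]'

```text
time_s: 24.7
position: [0.423, -0.1515, 0.0658]
tool_rot: [[0.002, 0.0, -1.0], [1.0, 0.0, 0.002], [0.0, -1.0, -0.0]]
ft_force: [-0.7, -0.3, -0.2]
grip_width: 0.0265
```

Run:
```python
from h import *
s,p,c=look('w17');held(s,p,c,(.4241,-.1526,.0215))
```

```text
t 24.7 tcp [ 0.423  -0.1515  0.0658] xh [[0.002, 0.0, -1.0], [1.0, 0.0, 0.002], [0.0, -1.0, -0.0]] w 0.0265 F [-0.7 -0.3 -0.2]
held 0.87 [255.4 250.6] [ 0.4229 -0.1519] [-0.0001 -0.0004]
shift [-0.0018  0.0442 -0.001 ]
```

Request:
carry_out --plan '[[[-0.001,0.03,-0.0011],[0,0,0],0.015],[[0,0.0135,0],[0,0,0],0.015],[[0,0,0],[0,0,0],0.015],[[0,0,0],[0,0,0],0.04],[[0,0,0],[0,0,0],0.04],[[0,-0.03,0],[0,0,0],0.04],[[0,-0.04,0],[0,0,0],0.046],[[0.06,-0.05,0],[0,0,0],0.046]]'

```text
time_s: 25.8
position: [0.4249, -0.1059, 0.1333]
tool_rot: [[0.005, 0.001, -1.0], [1.0, -0.001, 0.005], [-0.001, -1.0, -0.001]]
ft_force: [1.4, 0.9, -1.2]
grip_width: 0.0458
```

Request:
carry_out --plan '[[[0.06,0,0],[0,0,0],0.046],[[0.06,0,0],[0,0,0],0.046],[[0.05,0,-0.01],[0,0,0],0.046],[[0,0,0],[0,0,0],0.046]]'

```text
time_s: 26.3
position: [0.4345, 0.0679, 0.1321]
tool_rot: [[-0.003, 0.0, -1.0], [1.0, 0.0, -0.003], [0.0, -1.0, -0.0]]
ft_force: [0.9, -0.5, -0.4]
grip_width: 0.046
```

Run:
```python
from h import *
s,p,c=look('w18');trayov(p,c,'w18.png');beads(p,c);to(.470,.1625,.07)
```

```text
t 26.3 tcp [0.4345 0.0679 0.1321] xh [[-0.003, 0.0, -1.0], [1.0, 0.0, -0.003], [0.0, -1.0, -0.0]] w 0.046 F [ 0.9 -0.5 -0.4]
0.73 [ 13.2 177.6] 791 [ 0.4274 -0.1595] [241. 239. 234.]
0.67 [357.6 222.6] 705 [0.4697 0.1634] [100. 159. 226.]
shift [ 0.0972  0.0619 -0.0354]
```

View pics/w18.png

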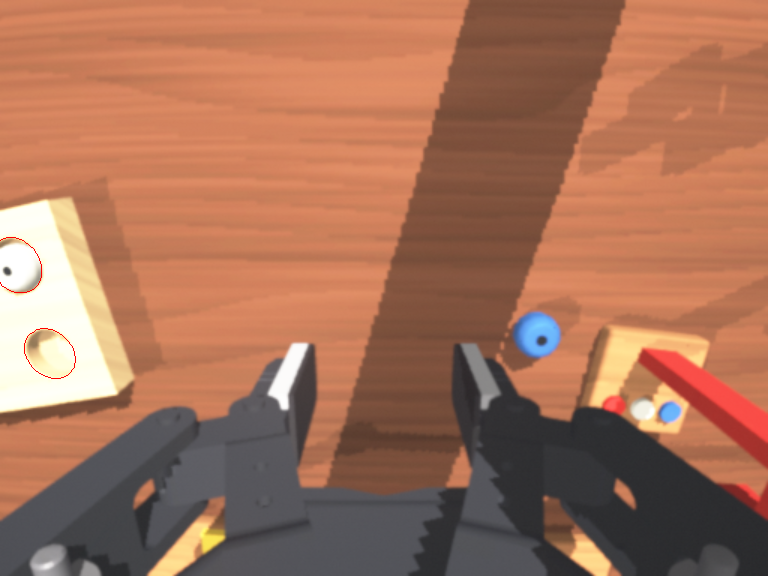

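Run:
```python
from h import *
p,c=get('wrist');save(p,'hz.png',4,(330,190,512,330))
print(np.round(onz(c,np.array([(607,325),(709,341),(681,431),(583,407)])/1.5,.014),4))
for n in['top','scene']:
  q,k=get(n);save(q,'hz_%s.png'%n,8,(155,195,200,245) if n=='top' else (305,190,365,260))
```

```text
[[0.4631 0.2037 0.014 ]
 [0.4746 0.2737 0.014 ]
 [0.5406 0.2678 0.014 ]
 [0.5203 0.1958 0.014 ]]
```

View pics/hz.png

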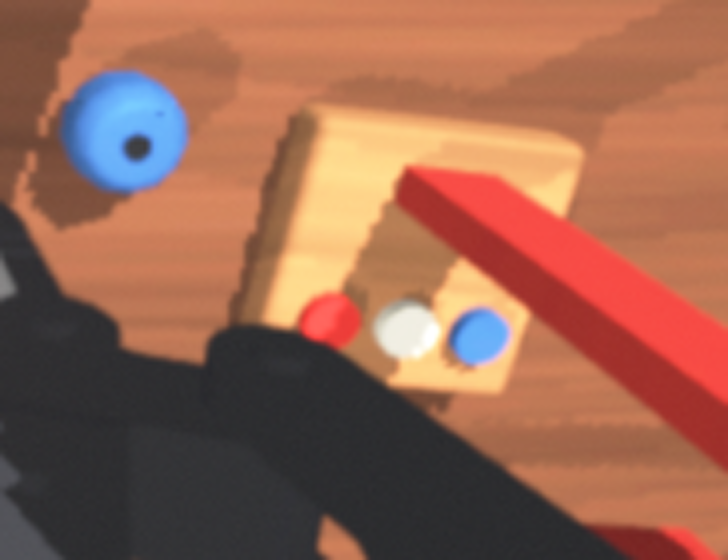

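View pics/hz_scene.png

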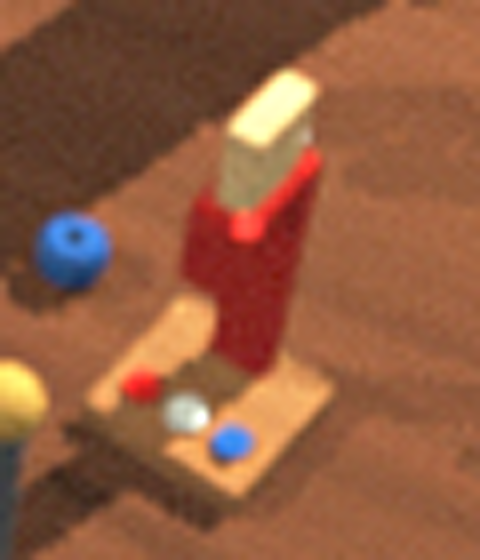

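View pics/hz_top.png

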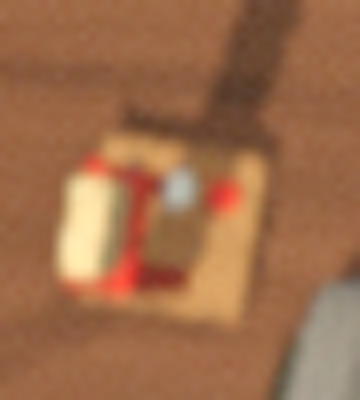

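Request:
carry_out --plan '[[[0,0,0],[0,-10.2,0],0.046],[[0,0,0],[0,-10.2,0],0.046],[[0,0,0],[0,-10.2,0],0.046],[[0,0,0],[0,-10.2,0],0.046],[[0,0,0],[0,-10.2,0],0.046],[[0,0,0],[0,-10.2,0],0.046],[[0,0,0],[0,-10.2,0],0.046],[[0,0,0],[0,-10.2,0],0.046]]'

```text
time_s: 27.55
position: [0.4346, 0.1091, 0.1285]
tool_rot: [[-0.978, 0.003, -0.207], [0.207, -0.062, -0.976], [-0.016, -0.998, 0.06]]
ft_force: [0.3, 0.5, 0.1]
grip_width: 0.0458
```

Request:
carry_out --plan '[[[0,0,0],[0,0,0],0.046],[[0,0,0],[0,0,0],0.046]]'

```text
time_s: 27.8
position: [0.4339, 0.11, 0.1283]
tool_rot: [[-0.979, 0.002, -0.206], [0.206, -0.061, -0.977], [-0.015, -0.998, 0.059]]
ft_force: [0.4, 0.5, -0.0]
grip_width: 0.046
```

Run:
```python
from h import *
s,p,c=look('w19');beads(p,c);to(.4698,.1630,.06);print(s['q'])
```

```text
t 27.8 tcp [0.4339 0.11   0.1283] xh [[-0.979, 0.002, -0.206], [0.206, -0.061, -0.977], [-0.015, -0.998, 0.059]] w 0.046 F [ 0.4  0.5 -0. ]
0.69 [229.9 255.6] 730 [0.4703 0.1631] [110. 157. 216.]
0.3 [ 45.1 261.2] 607 [0.6527 0.1351] [255. 254. 254.]
shift [-0.0231  0.0651 -0.0634]
[   1.06840733   18.69124373   98.85380589   -3.92641162   62.44280689
 -165.22020542]
```

View pics/w19.png

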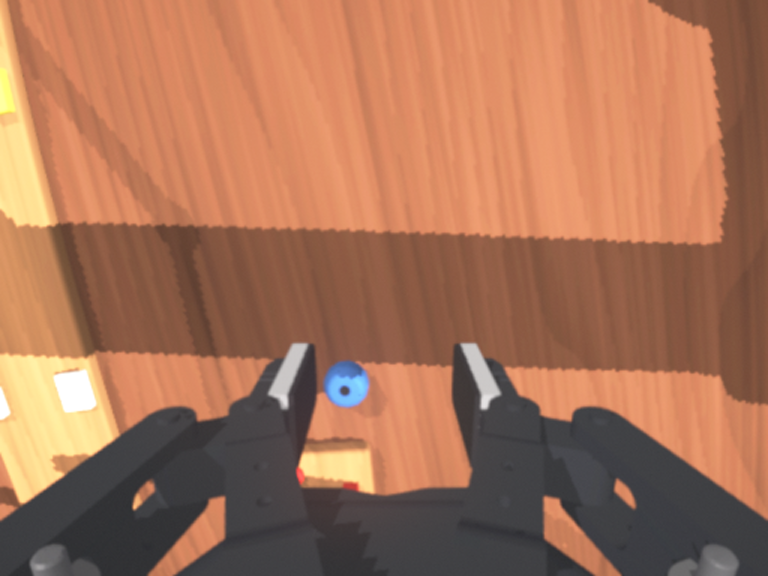

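Request:
carry_out --plan '[[[0,0,0],[0,10,0],0.046],[[0,0,0],[0,0,0],0.046],[[0,0,0],[0,0,0],0.046]]'

```text
time_s: 28.28
position: [0.4338, 0.1104, 0.1283]
tool_rot: [[-0.929, 0.003, -0.369], [0.368, -0.061, -0.928], [-0.025, -0.998, 0.056]]
ft_force: [-0.7, -0.3, 0.2]
grip_width: 0.0462
```

Run:
```python
from h import *
s,p,c=look('w20');beads(p,c);to(.4698,.1630,.06);print(s['q'])
```

```text
t 28.27 tcp [0.4338 0.1104 0.1283] xh [[-0.929, 0.003, -0.369], [0.368, -0.061, -0.928], [-0.025, -0.998, 0.056]] w 0.0462 F [-0.7 -0.3  0.2]
0.62 [242.4 258.2] 734 [0.4702 0.1632] [111. 157. 215.]
shift [-0.0125  0.0651 -0.0657]
[   1.12643554   18.69132355   98.84462026   -3.93043205   62.44229976
 -155.39109051]
```

Request:
carry_out --plan '[[[0,0,0],[-3.2,0,-1.5],0.046],[[-0.007,0,-0.031],[0,0,0],0.046],[[-0.007,0,-0.031],[0,0,0],0.046],[[0,0,0],[0,-10,0],0.046],[[0,0,0],[0,0,0],0.046],[[0,0,0],[0,0,0],0.046]]'

```text
time_s: 29.12
position: [0.4696, 0.163, 0.1283]
tool_rot: [[-0.978, -0.001, -0.207], [0.207, 0.001, -0.978], [0.001, -1.0, -0.0]]
ft_force: [0.2, 0.6, -1.0]
grip_width: 0.0461
```

Run:
```python
from h import *
s,p,c=look('w21');beads(p,c);to(.4700,.1631,.05);print(s['q'])
```

```text
t 29.12 tcp [0.4696 0.163  0.1283] xh [[-0.978, -0.001, -0.207], [0.207, 0.001, -0.978], [0.001, -1.0, -0.0]] w 0.0461 F [ 0.2  0.6 -1. ]
0.57 [253.2 186.6] 836 [0.4705 0.163 ] [ 99. 131. 187.]
shift [-0.0004  0.0784 -0.0001]
[ 5.44570571e+00  2.27003135e+01  9.19242780e+01  5.35129289e-02
  6.54429542e+01 -1.62622933e+02]
```

View pics/w21.png

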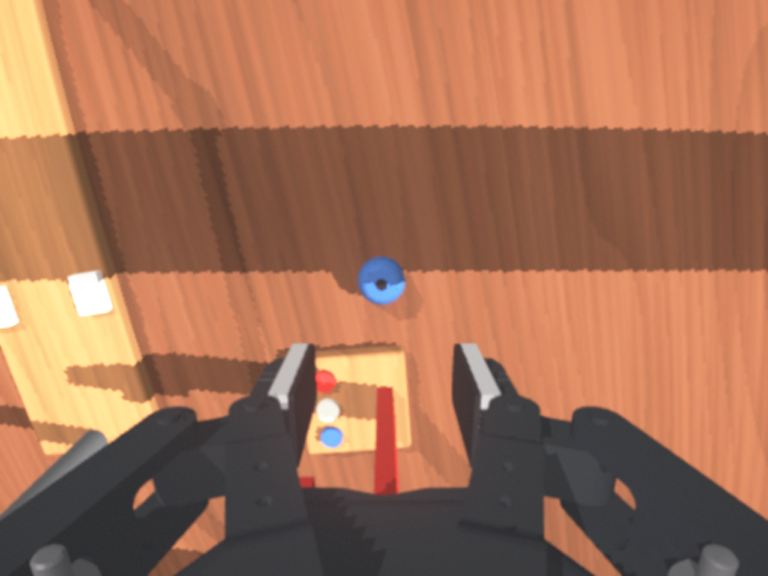

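Request:
carry_out --plan '[[[-0.0008,0.05,0],[0,2,0],0.046],[[0,0.03,0],[0,0,0],0.046],[[0,0,0],[0,0,0],0.046],[[0,0,0],[0,0,0],0.046]]'

```text
time_s: 29.72
position: [0.4711, 0.1631, 0.0494]
tool_rot: [[-0.971, 0.001, -0.239], [0.239, 0.001, -0.971], [-0.0, -1.0, -0.001]]
ft_force: [0.5, -0.2, 0.2]
grip_width: 0.0458
```

Run:
```python
from h import *
s,p,c=look('w22');beads(p,c);to(.4705,.1630,.006);print(s['q'])
```

```text
t 29.73 tcp [0.4711 0.1631 0.0494] xh [[-0.971, 0.001, -0.239], [0.239, 0.001, -0.971], [-0.0, -1.0, -0.001]] w 0.0458 F [ 0.5 -0.2  0.2]
0.72 [255.5 217.1] 1549 [0.47   0.1625] [ 93. 124. 187.]
shift [0.0007 0.0436 0.0004]
[ 5.43866068e+00  2.93573551e+01  9.70989316e+01  6.18409935e-02
  5.35002896e+01 -1.60774638e+02]
```

View pics/w22.png

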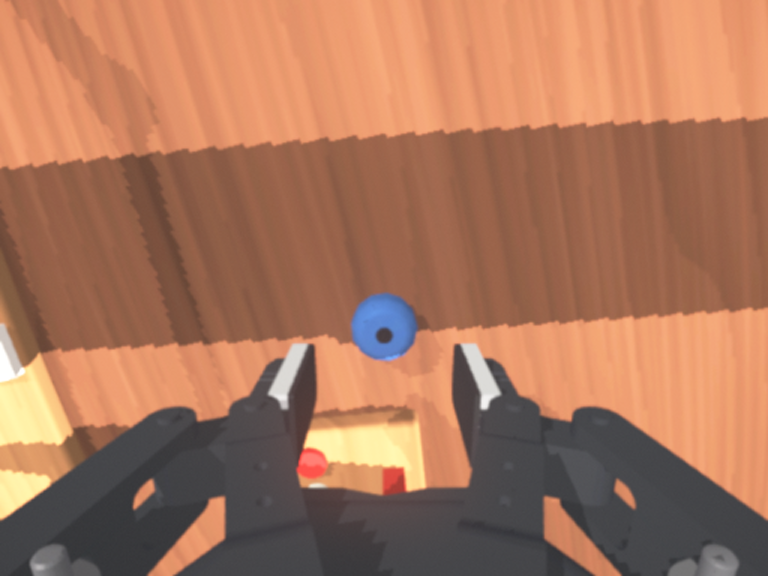

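Request:
carry_out --plan '[[[0.001,0.025,0.0006],[0,0,0],0.046],[[0,0.0183,0],[0,0,0],0.046],[[0,0,0],[0,0,0],0.046],[[0,0,0],[0,0,0],0.015],[[0,0,0],[0,0,0],0.015],[[0,0,0],[0,0,0],0.015],[[0,0,0],[0,0,0],0.015]]'

```text
time_s: 30.7
position: [0.4699, 0.1629, 0.0062]
tool_rot: [[-0.971, 0.001, -0.238], [0.238, 0.001, -0.971], [-0.001, -1.0, -0.001]]
ft_force: [-0.6, -0.0, 7.1]
grip_width: 0.0268
```

Request:
carry_out --plan '[[[0,-0.06,0],[0,0,0],0.015],[[0,-0.04,0],[0,7,0],0.015],[[0,0,0],[0,10.5,0],0.015],[[0,0,0],[0,10.5,0],0.015],[[0,0,0],[0,10.5,0],0.015],[[0,0,0],[0,10.5,0],0.015],[[0,0,0],[0,10.5,0],0.015],[[0,0,0],[0,10.5,0],0.015]]'

```text
time_s: 31.7
position: [0.4694, 0.1628, 0.1056]
tool_rot: [[-0.102, -0.0, -0.995], [0.995, 0.001, -0.102], [0.001, -1.0, 0.0]]
ft_force: [-0.3, -0.5, 0.7]
grip_width: 0.0266
```

Run:
```python
from h import *
s,p,c=look('w23');held(s,p,c,(.4811,-.1419,.065));print(s['q'])
```

```text
t 31.7 tcp [0.4694 0.1628 0.1056] xh [[-0.102, -0.0, -0.995], [0.995, 0.001, -0.102], [0.001, -1.0, 0.0]] w 0.0266 F [-0.3 -0.5  0.7]
shift [-0.3042  0.0403  0.021 ]
[ 5.41602681e+00  2.43954139e+01  9.37164922e+01  5.58770193e-02
  6.18899061e+01 -9.04776609e+01]
```

View pics/w23.png

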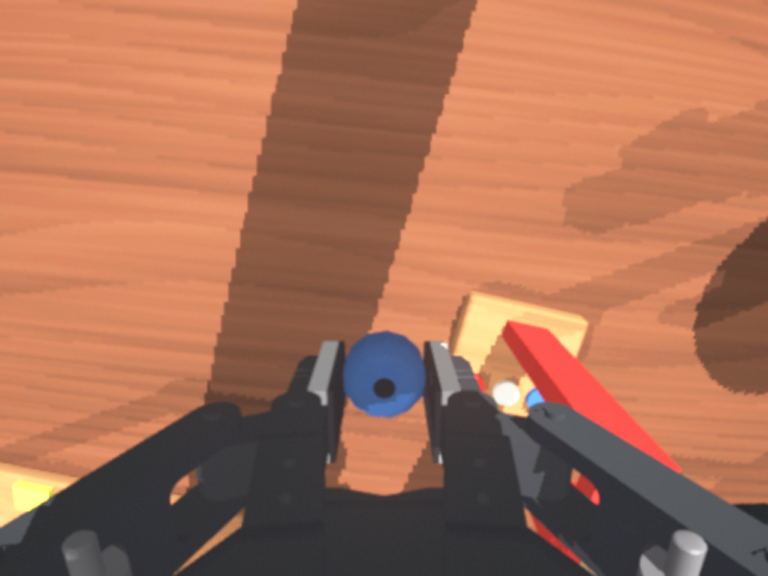

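Request:
carry_out --plan '[[[0,0,0],[0,5.8,0],0.015],[[-0.06,0,-0.0024],[0,0,0],0.015],[[-0.06,0,-0.0024],[0,0,0],0.015],[[-0.06,0.02,-0.0024],[0,0,0],0.015],[[-0.06,0.02,-0.0024],[0,0,0],0.015],[[-0.06,0,-0.0024],[0,0,0],0.015],[[-0.005,0,0],[0,0,0],0.015],[[0,0,0],[0,0,0],0.015]]'

```text
time_s: 32.8
position: [0.4833, -0.1405, 0.0654]
tool_rot: [[-0.009, -0.001, -1.0], [1.0, 0.001, -0.009], [0.001, -1.0, 0.001]]
ft_force: [-0.6, 0.9, -0.0]
grip_width: 0.0264
```

Run:
```python
from h import *
s,p,c=look('w24');held(s,p,c,(.4811,-.1419,.0215))
```

```text
t 32.8 tcp [ 0.4833 -0.1405  0.0654] xh [[-0.009, -0.001, -1.0], [1.0, 0.001, -0.009], [0.001, -1.0, 0.001]] w 0.0264 F [-0.6  0.9 -0. ]
held 0.77 [255.5 249.1] [ 0.4824 -0.1408] [-0.0009 -0.0003]
shift [-0.0025  0.0439  0.0022]
```

Request:
carry_out --plan '[[[-0.0018,0.02,0.0013],[0,0,0],0.015],[[0,0,0],[0,0,0],0.015],[[0,0,0],[0,0,0],0.015]]'

```text
time_s: 33.28
position: [0.4824, -0.1417, 0.0458]
tool_rot: [[-0.009, -0.001, -1.0], [1.0, 0.001, -0.009], [0.001, -1.0, 0.001]]
ft_force: [0.2, -0.9, -0.2]
grip_width: 0.0266
```

Run:
```python
from h import *
s,p,c=look('w25');held(s,p,c,(.482,-.1416,.0215))
```

```text
t 33.27 tcp [ 0.4824 -0.1417  0.0458] xh [[-0.009, -0.001, -1.0], [1.0, 0.001, -0.009], [0.001, -1.0, 0.001]] w 0.0266 F [ 0.2 -0.9 -0.2]
held 0.75 [255.6 249.1] [ 0.4816 -0.142 ] [-0.0009 -0.0003]
shift [0.0005 0.0244 0.0005]
```

Request:
carry_out --plan '[[[0,0.0237,0.0004],[0,0,0],0.015],[[0,0,0],[0,0,0],0.015],[[0,0,0],[0,0,0],0.04],[[0,0,0],[0,0,0],0.04],[[0,-0.03,0],[0,0,0],0.04],[[0,-0.05,0],[0,0,0],0.046],[[-0.03,-0.06,0.03],[0,0,0],0.046],[[-0.03,-0.06,0.03],[0,0,0],0.046]]'

```text
time_s: 34.38
position: [0.4304, -0.1942, 0.2054]
tool_rot: [[-0.008, -0.001, -1.0], [1.0, 0.001, -0.008], [0.001, -1.0, 0.001]]
ft_force: [0.6, -0.8, 0.3]
grip_width: 0.0461
```

Run:
```python
from h import *
s,p,c=look('w26');trayov(p,c,'w26.png')
V=(.4633,-.20426,.18566)
for d in env.outline_of('bead0',p):
  uv=cent(d['mask'])
  fs=fitcyl([(c,uv)],.010,.030,.014,onz(c,uv,.02)[0][:2])[0]
  e=np.array([[np.cos(V[2]),np.sin(V[2])],[-np.sin(V[2]),np.cos(V[2])]])@(fs-V[:2])
  print(round(d['conf'],2),d['mask'].sum(),np.round(uv),'tray frame',np.round(e,4),np.round(p['image'][d['mask']].mean(0)))
```

```text
t 34.38 tcp [ 0.4304 -0.1942  0.2054] xh [[-0.008, -0.001, -1.0], [1.0, 0.001, -0.008], [0.001, -1.0, 0.001]] w 0.0461 F [ 0.6 -0.8  0.3]
0.85 515 [250. 224.] tray frame [ 0.0288 -0.0013] [227.  84.  67.]
0.81 447 [300. 216.] tray frame [0.0291 0.0566] [ 92. 110. 164.]
0.7 534 [295. 166.] tray frame [-0.0288  0.059 ] [228. 222. 209.]
0.65 189 [202. 226.] tray frame [ 0.0223 -0.0572] [246. 224.  94.]
0.57 478 [190. 185.] tray frame [-0.0284 -0.0586] [234. 140.  68.]
0.55 550 [241. 175.] tray frame [-0.0291 -0.0005] [118. 173.  98.]
```

View pics/w26.png

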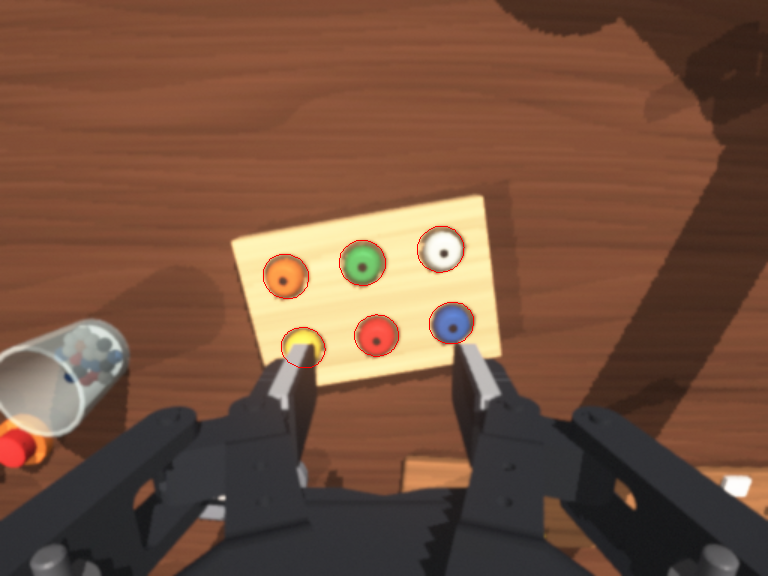

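Request:
carry_out --plan '[[[0.03,-0.05,0],[0,0,0],0.046],[[0.045,-0.04,0],[0,0,0],0.046],[[0.06,0,-0.005],[0,0,0],0.046],[[0.06,0,-0.005],[0,0,0],0.046],[[0.06,0,-0.005],[0,0,0],0.046],[[0.06,0,-0.005],[0,0,0],0.046],[[0.06,0,-0.005],[0,0,0],0.046],[[0.05,0,-0.005],[0,0,0],0.06]]'

```text
time_s: 35.48
position: [0.4578, 0.2337, 0.2933]
tool_rot: [[-0.008, -0.002, -1.0], [1.0, 0.001, -0.008], [0.001, -1.0, 0.002]]
ft_force: [0.7, -0.4, 0.4]
grip_width: 0.0598
```

Request:
carry_out --plan '[[[0,0,0],[0,9.4,0],0.06],[[0,0,0],[0,0,0],0.06],[[0,0,0],[0,0,0],0.06]]'

```text
time_s: 35.85
position: [0.4582, 0.2309, 0.2937]
tool_rot: [[0.154, -0.002, -0.988], [0.988, 0.001, 0.154], [0.0, -1.0, 0.002]]
ft_force: [-0.4, -0.8, -0.8]
grip_width: 0.0602
```

Run:
```python
from h import *
s,p,c=look('w27')
d=env.outline_of('hanger',p);print([(x['conf'],cent(x['mask']).round(),x['mask'].sum()) for x in d])
```

```text
t 35.85 tcp [0.4582 0.2309 0.2937] xh [[0.154, -0.002, -0.988], [0.988, 0.001, 0.154], [0.0, -1.0, 0.002]] w 0.0602 F [-0.4 -0.8 -0.8]
[(0.86, array([268., 196.]), np.int64(2921)), (0.63, array([403., 251.]), np.int64(3775))]
```

View pics/w27.png

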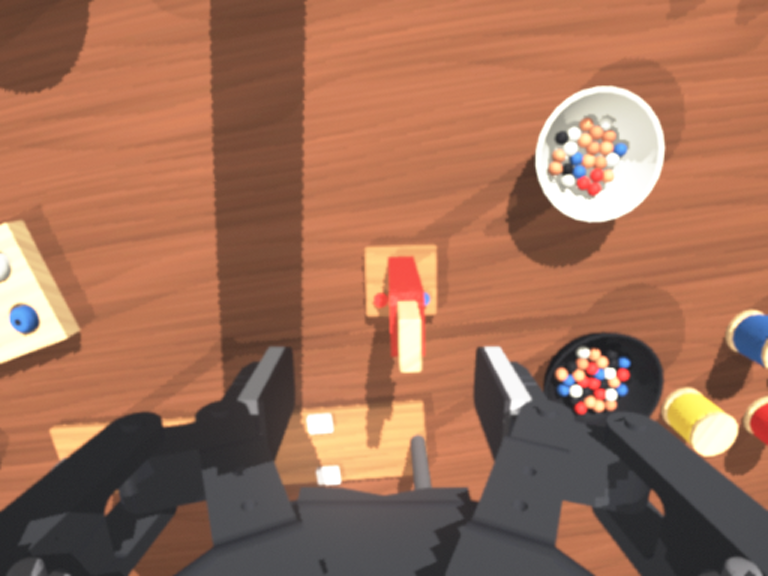

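```bash
cat >> h.py <<'E'
HB=[(-.035,.035,-.035,.035,0,.014),(-.024,-.014,-.012,.012,.014,.135),(-.024,.024,-.012,.012,.125,.135),(.014,.024,-.012,.012,.095,.135),(-.018,.018,-.007,.007,.135,.175)]
def boxp(b): return np.array([[x,y,z] for x in b[:2] for y in b[2:4] for z in b[4:]])
def hsil(c,Rm,t,shape,boxes=HB):
    k=np.zeros(shape,np.uint8)
    for b in boxes:
        cv2.fillPoly(k,[cv2.convexHull((proj(c,boxp(b)@Rm.T+t)*16).astype(np.int32))],1,shift=4)
    return k
def fithanger(c,m,v0,z=0.):
    m=m.astype(np.uint8)
    def g(v):
        k=hsil(c,R.from_euler('z',v[2]).as_matrix(),np.array([v[0],v[1],z]),m.shape);return -(k&m).sum()/(k|m).sum()
    r=minimize(g,v0,method='Nelder-Mead',options=dict(initial_simplex=np.array(v0)+np.array([[0,0,0],[.006,0,0],[0,.006,0],[0,0,.05]])))
    return r.x,-r.fun
def hov(p,c,v,name,z=0.):
    im=cv2.resize(p['image'][:,:,::-1],None,fx=1.5,fy=1.5)
    for b in HB:
        q=boxp(b)@R.from_euler('z',v[2]).as_matrix().T+np.array([v[0],v[1],z]);u=(proj(c,q)*1.5).astype(int)
        for i in range(8):
            for j in range(i):
                if bin(i^j).count('1')==1: cv2.line(im,tuple(map(int,u[i])),tuple(map(int,u[j])),(255,255,0),1)
    cv2.imwrite('pics/'+name,im)
E
python3 - <<'E'
from h import *
for n in['wrist','scene','top']:
  p,c=get(n)
  for d in env.outline_of('hanger',p)[:1]:
    v,f=fithanger(c,d['mask'],[.503,.233,-.16]);print(n,d['conf'],d['mask'].sum(),np.round(v,4),np.degrees(v[2]),f)
    if n=='wrist': hov(p,c,v,'ho.png')
E
```

```text
wrist 0.6 3081 [ 0.557   0.157  -0.0433] -2.4828171122335867 -0.0
scene 0.64 878 [0.565  0.141  0.0233] 1.3369015219718976 -0.0
top 0.92 468 [0.5321 0.1534 0.053 ] 3.0345542482854504 -0.0h.py:83: RuntimeWarning: overflow encountered in scalar negative
  k=hsil(c,R.from_euler('z',v[2]).as_matrix(),np.array([v[0],v[1],z]),m.shape);return -(k&m).sum()/(k|m).sum()
```

View pics/ho.png

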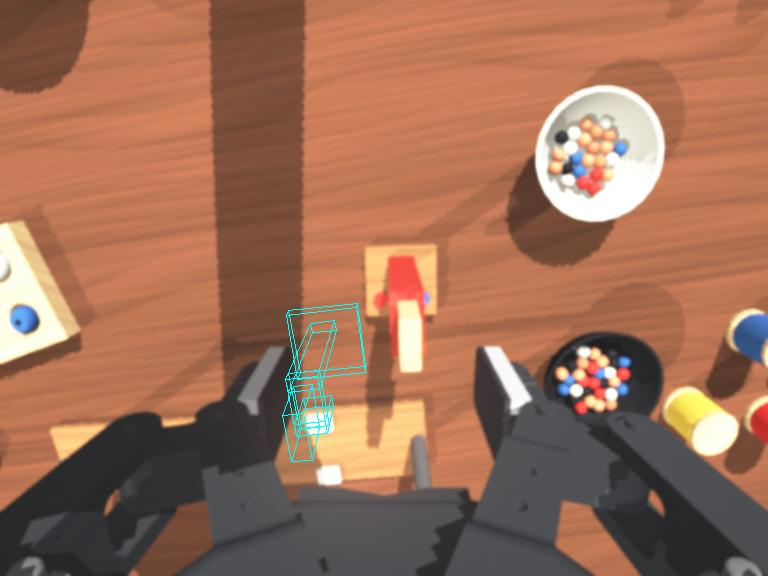

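Sign overflow (unsigned); fix.

```bash
sed -i 's/return -(k&m).sum()\/(k|m).sum()/return -float((k\&m).sum())\/float((k|m).sum())/' h.py
python3 - <<'E'
from h import *
for n in['wrist','scene','top']:
  p,c=get(n)
  for d in env.outline_of('hanger',p)[:1]:
    v,f=fithanger(c,d['mask'],[.503,.233,-.16]);print(n,d['conf'],d['mask'].sum(),np.round(v,4),np.degrees(v[2]),f)
    if n=='wrist': hov(p,c,v,'ho.png')
E
```

```text
wrist 0.95 3017 [ 0.504   0.2388 -0.1298] -7.435796793253721 0.9216830466830467
scene 0.55 819 [ 0.5045  0.2411 -0.1253] -7.181316232437261 0.8589473684210527
top 0.8 485 [ 0.5068  0.2397 -0.2123] -12.163438585168082 0.9099616858237548
```

View pics/ho.png

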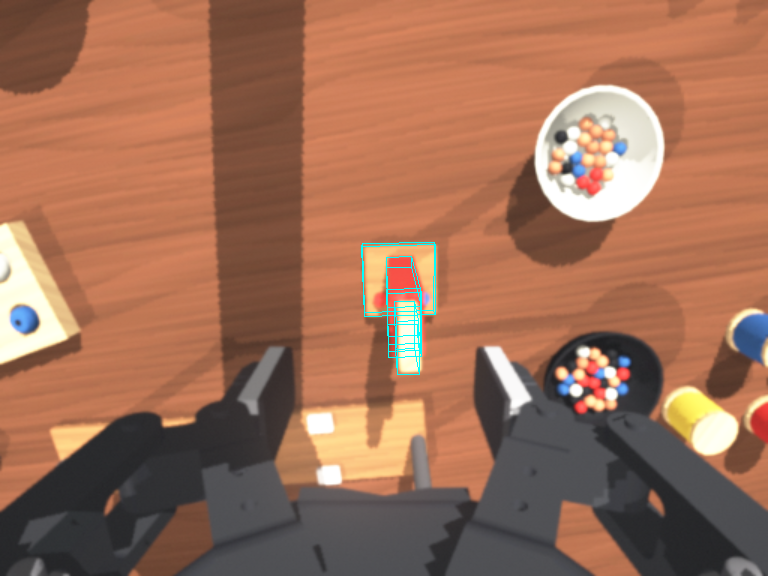

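Run:
```python
from h import *
to(.504,.2388,.147)
```

```text
shift [ 0.0146  0.1469 -0.0441]
```

Request:
carry_out --plan '[[[0.0146,0,-0.0441],[0,0,0],0.05],[[0,0.05,0],[0,0,0],0.05],[[0,0.03,0],[0,0,0],0.05],[[0,0,0],[0,0,0],0.05],[[0,0,0],[0,0,0],0.05]]'

```text
time_s: 37.17
position: [0.5046, 0.239, 0.2154]
tool_rot: [[0.156, 0.001, -0.988], [0.988, 0.001, 0.156], [0.001, -1.0, -0.001]]
ft_force: [0.4, 1.0, 0.2]
grip_width: 0.0503
```

Run:
```python
from h import *
s,p,c=look('w28')
d=env.outline_of('hanger',p)[0];v,f=fithanger(c,d['mask'],[.504,.2388,-.15]);print(d['conf'],d['mask'].sum(),np.round(v,4),np.degrees(v[2]),f)
hov(p,c,v,'w28.png');to(v[0],v[1],.147)
```

```text
t 37.17 tcp [0.5046 0.239  0.2154] xh [[0.156, 0.001, -0.988], [0.988, 0.001, 0.156], [0.001, -1.0, -0.001]] w 0.0503 F [0.4 1.  0.2]
0.85 4881 [ 0.503   0.2398 -0.1116] -6.395110600192773 0.9502448579823702
shift [0.0004 0.0685 0.0019]
```

View pics/w28.png

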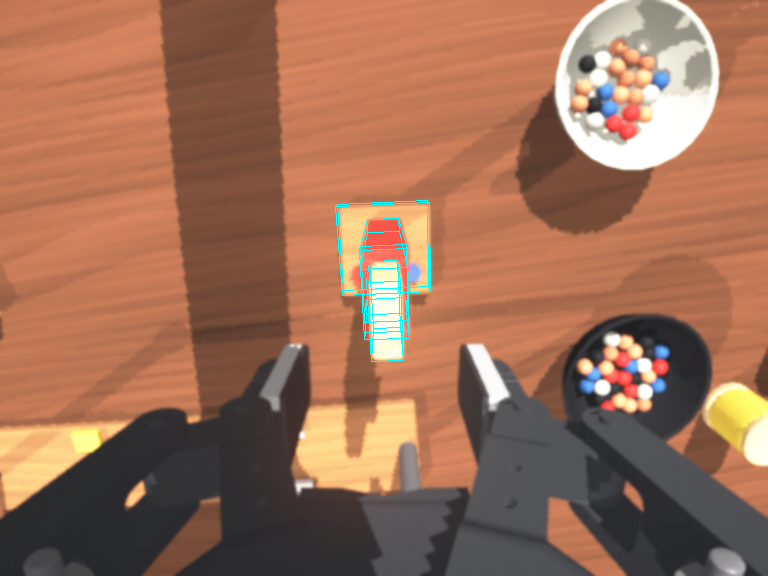

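Request:
carry_out --plan '[[[0.0004,0.04,0.0015],[0,-1.3,0],0.05],[[0,0.0283,0],[0,0,0],0.05],[[0,0,0],[0,0,0],0.05],[[0,0,0],[0,0,0],0.005],[[0,0,0],[0,0,0],0.005],[[0,0,0],[0,0,0],0.005],[[0,0,0],[0,0,0],0.005],[[0,0,0],[0,0,0],0.005]]' --force 80

```text
time_s: 38.28
position: [0.5035, 0.2398, 0.1473]
tool_rot: [[0.134, 0.003, -0.991], [0.991, 0.002, 0.134], [0.002, -1.0, -0.002]]
ft_force: [0.1, 0.4, 6.4]
grip_width: 0.0127
```

Run:
```python
from h import *
s,p,c=look('w29')
for n in['wrist','scene']:
  p,c=get(n)
  d=env.outline_of('hanger',p)[0];v,f=fithanger(c,d['mask'],[.504,.2388,-.15]);print(n,d['conf'],d['mask'].sum(),np.round(v,4),np.degrees(v[2]),f)
```

```text
t 38.27 tcp [0.5035 0.2398 0.1473] xh [[0.134, 0.003, -0.991], [0.991, 0.002, 0.134], [0.002, -1.0, -0.002]] w 0.0127 F [0.1 0.4 6.4]
wrist 0.94 8216 [ 0.5031  0.2394 -0.1367] -7.829758197570694 0.8891174878180834
scene 0.83 820 [ 0.5057  0.2417 -0.1155] -6.616243524989845 0.8548895899053628
```

View pics/w29.png

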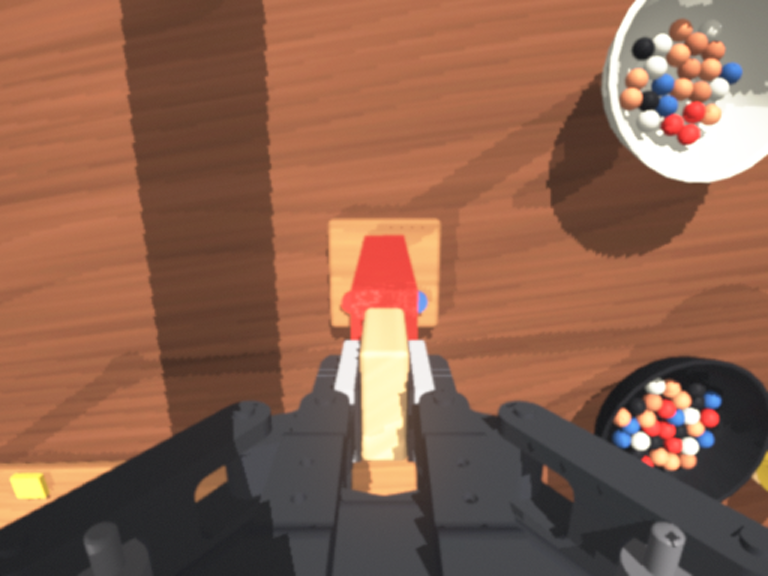

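Request:
carry_out --plan '[[[0,-0.03,0],[0,0,0],0.005],[[0,-0.06,0],[0,0,0],0.005],[[0,-0.055,0],[0,0,0],0.005],[[0,0,0],[0,-4.3,0],0.005],[[-0.035,0,0],[0,0,0],0.005],[[-0.035,0,-0.02],[0,0,0],0.005],[[-0.035,0,-0.02],[0,0,0],0.005],[[0,0,-0.02],[0,0,0],0.005]]'

```text
time_s: 39.52
position: [0.5569, 0.1288, 0.2909]
tool_rot: [[0.062, -0.001, -0.998], [0.998, 0.0, 0.062], [0.0, -1.0, 0.001]]
ft_force: [0.6, 0.8, -0.9]
grip_width: 0.0129
```

Request:
carry_out --plan '[[[0,0,0],[0,0,0],0.005],[[0,0,0],[0,0,0],0.005]]'

```text
time_s: 39.78
position: [0.5558, 0.1314, 0.2905]
tool_rot: [[0.059, -0.002, -0.998], [0.998, 0.001, 0.059], [0.001, -1.0, 0.002]]
ft_force: [0.1, -0.1, -2.6]
grip_width: 0.0132
```

Run:
```python
from h import *
s,p,c=look('w30');to(.6752,.131,.292)
for n in['scene','top']:
  p,c=get(n);d=env.outline_of('hanger',p)
  if d:
    v,f=fithanger(c,d[0]['mask'],[s['position'][0],s['position'][1],-.06],s['position'][2]-.1473);print(n,d[0]['conf'],d[0]['mask'].sum(),np.round(v,4),np.degrees(v[2]),f)
  hov(p,c,(s['position'][0],s['position'][1],-.06),'h_%s.png'%n,s['position'][2]-.1473)
  im=cv2.imread('pics/h_%s.png'%n); im=im[150:450,200:600] if n=='scene' else im[180:420,200:500]
  cv2.imwrite('pics/h_%s.png'%n,cv2.resize(im,None,fx=2,fy=2))
```

```text
t 39.77 tcp [0.5558 0.1314 0.2905] xh [[0.059, -0.002, -0.998], [0.998, 0.001, 0.059], [0.001, -1.0, 0.002]] w 0.0132 F [ 0.1 -0.1 -2.6]
shift [ 0.0065 -0.0015 -0.1193]
scene 0.72 872 [ 0.5544  0.1328 -0.012 ] -0.6873504104781228 0.791970802919708
top 0.6 34 [ 0.5512  0.1273 -0.0018] -0.10175600759717948 0.058925476603119586
```

View pics/w30.png

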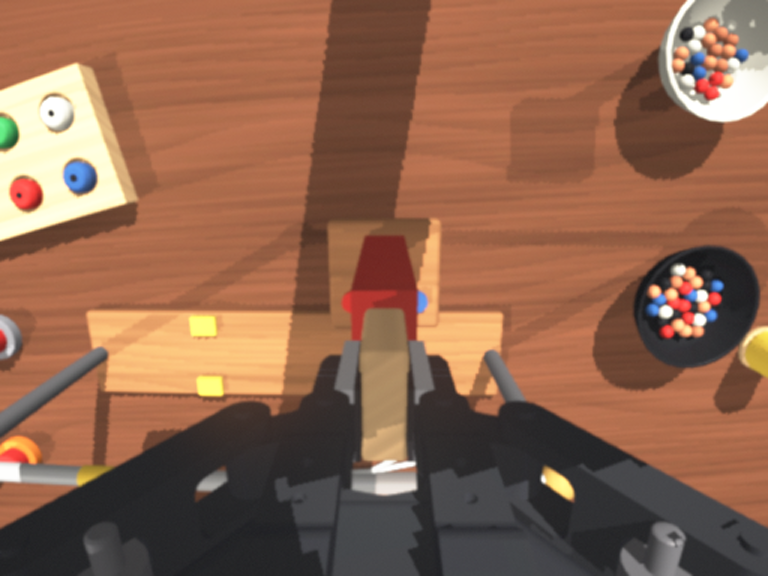

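View pics/h_scene.png

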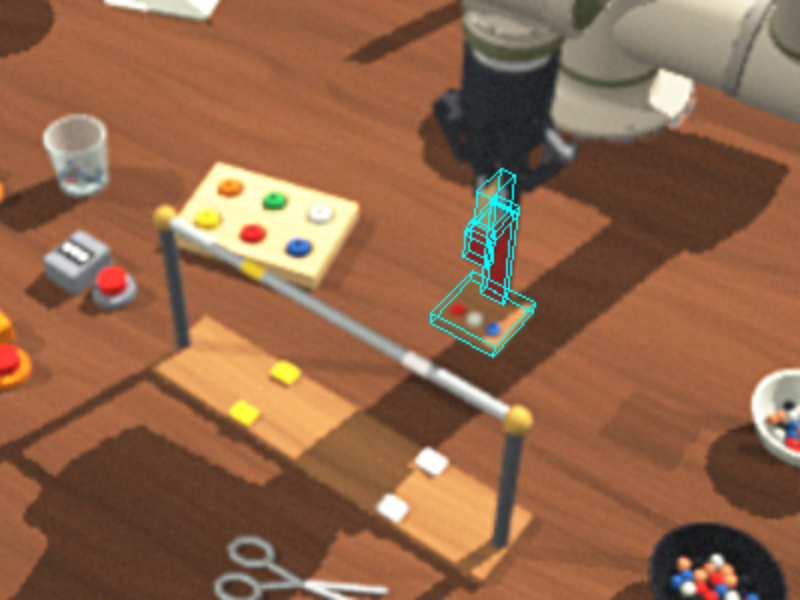

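View pics/h_top.png

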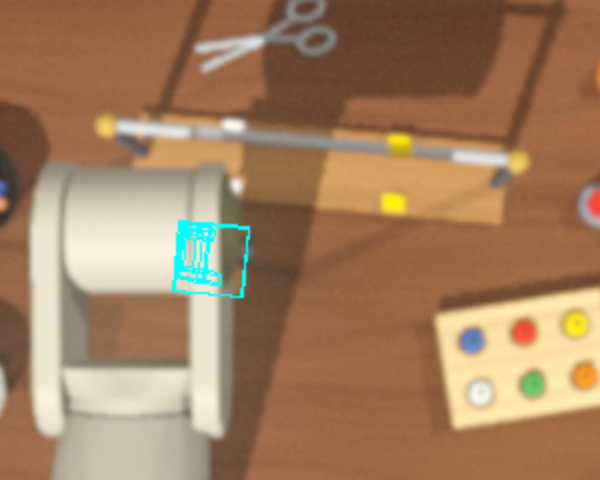

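Run:
```python
from h import *
p,c=get('wrist')
q=np.array([(88,311),(502,312),(503,394),(105,393),(203,326),(210,386)])/1.5
X=onz(c,q,.012);print(np.round(X,4));print('centre',X[:4].mean(0),'yel mid',X[4:].mean(0))
```

```text
[[ 0.6129 -0.1701  0.012 ]
 [ 0.6372  0.2431  0.012 ]
 [ 0.7274  0.2457  0.012 ]
 [ 0.7047 -0.1739  0.012 ]
 [ 0.6349 -0.0536  0.012 ]
 [ 0.7011 -0.0577  0.012 ]]
centre [0.67053079 0.03616441 0.012     ] yel mid [ 0.66800935 -0.05562276  0.012     ]
```

Request:
carry_out --plan '[[[0.0022,0,-0.04],[0,0,0],0.005],[[0.0022,0,-0.04],[0,0,0],0.005],[[0.0022,0,-0.03],[0,0,0],0.005],[[0,0,-0.0095],[0,0,0],0.005],[[0,0,0],[0,0,0],0.005],[[0,0,0],[0,0,0],0.005]]'

```text
time_s: 40.83
position: [0.6756, 0.1307, 0.2906]
tool_rot: [[0.059, -0.001, -0.998], [0.998, 0.001, 0.059], [0.001, -1.0, 0.001]]
ft_force: [-0.5, 0.2, -0.5]
grip_width: 0.0126
```

Run:
```python
from h import *
s,p,c=look('w31')
p,c=get('scene')
hov(p,c,(s['position'][0],s['position'][1],-.06),'h_s2.png',s['position'][2]-.1473)
im=cv2.imread('pics/h_s2.png'); im=im[220:450,300:560];cv2.imwrite('pics/h_s2.png',cv2.resize(im,None,fx=2.5,fy=2.5))
```

```text
t 40.83 tcp [0.6756 0.1307 0.2906] xh [[0.059, -0.001, -0.998], [0.998, 0.001, 0.059], [0.001, -1.0, 0.001]] w 0.0126 F [-0.5  0.2 -0.5]
```

View pics/h_s2.png

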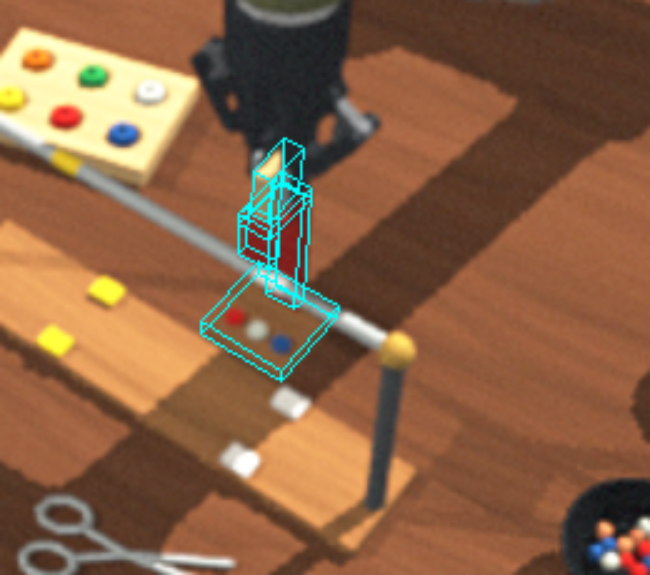

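View pics/w31.png

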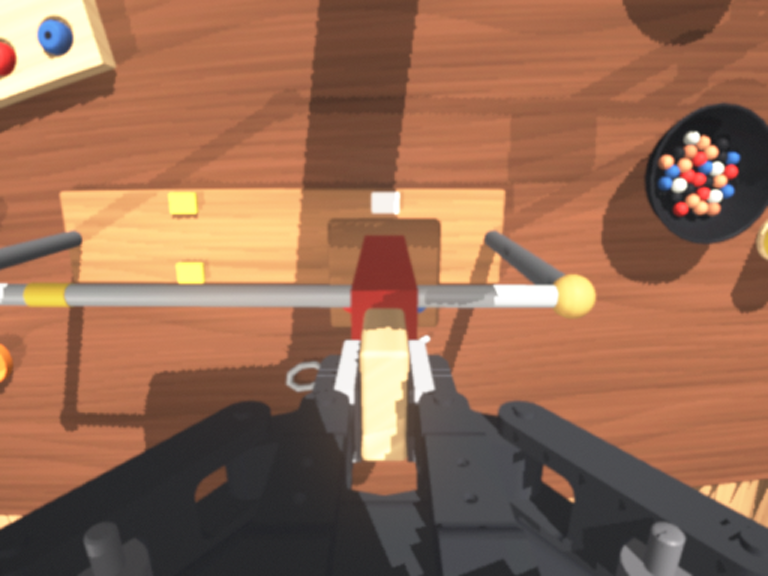

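Run:
```python
from h import *
p,c=get('wrist');save(p,'rz.png',4,(0,170,200,215))
print(np.round(onz(c,np.array([(45,294.5),(100,295),(300,295.5),(460,296),(575,297)])/1.5,.2),4))
print(np.round(onz(c,np.array([(386,203),(183,203.5)])/1.5,.014),4))
```

```text
[[ 0.6654 -0.0583  0.2   ]
 [ 0.6675 -0.0256  0.2   ]
 [ 0.6742  0.0856  0.2   ]
 [ 0.6794  0.1714  0.2   ]
 [ 0.6837  0.2342  0.2   ]]
[[ 0.6447  0.1346  0.014 ]
 [ 0.6332 -0.0528  0.014 ]]
```

View pics/rz.png

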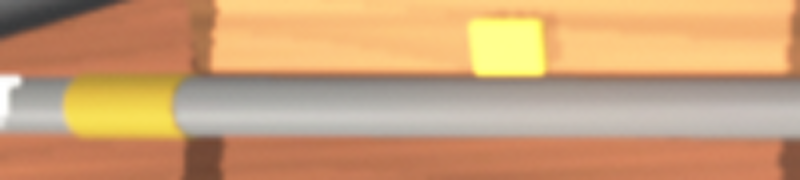

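Request:
carry_out --plan '[[[0.001,0.025,-0.0012],[0,0,0],0.005],[[0,0.025,0],[0,0,0],0.005],[[0,0.008,0],[0,0,0],0.005],[[0,0,0],[0,0,0],0.005],[[0,0.003,0],[0,0,0],0.005],[[0,0,0],[0,0,0],0.005]]'

```text
time_s: 41.72
position: [0.6774, 0.1315, 0.2298]
tool_rot: [[0.059, -0.0, -0.998], [0.998, 0.001, 0.059], [0.001, -1.0, 0.0]]
ft_force: [0.2, -0.6, -1.5]
grip_width: 0.0126
```

Request:
carry_out --plan '[[[0,0.0015,0],[0,0,0],0.005],[[0,0,0],[0,0,0],0.005],[[0,0.001,0],[0,0,0],0.005],[[0,0,0],[0,0,0],0.005]]'

```text
time_s: 42.22
position: [0.6775, 0.1315, 0.2281]
tool_rot: [[0.059, 0.001, -0.998], [0.998, 0.001, 0.059], [0.001, -1.0, -0.001]]
ft_force: [-1.2, -0.5, 5.6]
grip_width: 0.0123
```

Request:
carry_out --plan '[[[0,0,0],[0,0,0],0.005],[[0,0,0],[0,0,0],0.005],[[-0.01,0,0],[0,0,0],0.005],[[-0.02,0,0],[0,0,0],0.005],[[-0.02,0,0],[0,0,0],0.005],[[-0.02,0,0],[0,0,0],0.005],[[-0.02,0,0],[0,0,0],0.005],[[0,0,0],[0,0,0],0.005]]'

```text
time_s: 43.22
position: [0.6723, 0.0396, 0.2281]
tool_rot: [[0.061, 0.001, -0.998], [0.998, -0.001, 0.061], [-0.001, -1.0, -0.001]]
ft_force: [-1.0, -4.2, 5.6]
grip_width: 0.0127
```

Run:
```python
from h import *
s,p,c=look('w32')
p,c=get('scene')
hov(p,c,(s['position'][0],s['position'][1],-.06),'h_s3.png',s['position'][2]-.1473)
im=cv2.imread('pics/h_s3.png'); im=im[220:450,250:560];cv2.imwrite('pics/h_s3.png',cv2.resize(im,None,fx=2.5,fy=2.5))
```

```text
t 43.23 tcp [0.6723 0.0396 0.2281] xh [[0.061, 0.001, -0.998], [0.998, -0.001, 0.061], [-0.001, -1.0, -0.001]] w 0.0127 F [-1.  -4.2  5.6]
```

View pics/h_s3.png

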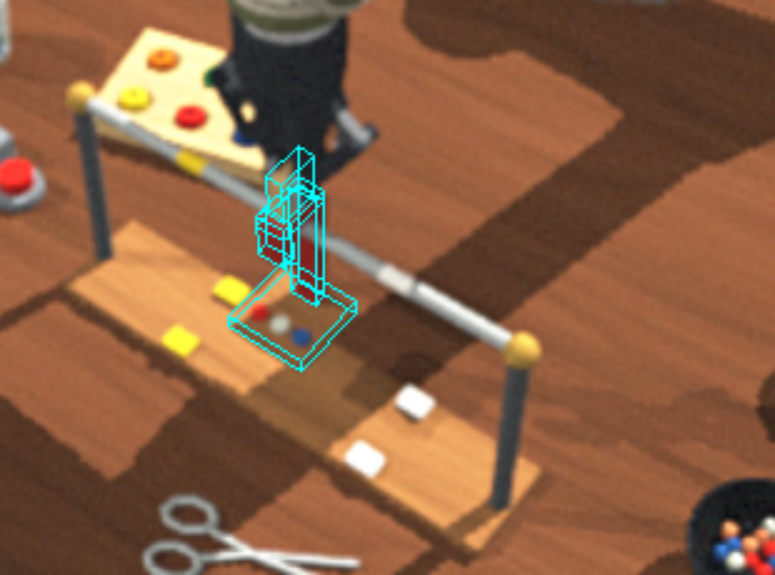

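View pics/w32.png

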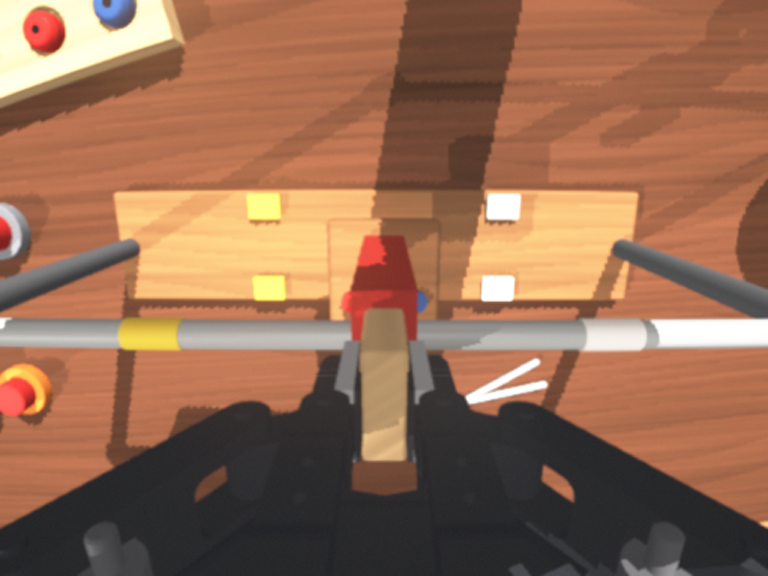

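Run:
```python
from h import *
p,c=get('wrist')
print(np.round(onz(c,np.array([(149.5,334),(614,335)])/1.5,.203),4));to(.6664,-.056,.2281)
```

```text
[[ 0.6646 -0.0543  0.203 ]
 [ 0.6761  0.1325  0.203 ]]
shift [-0.0964  0.0002  0.0001]
```

Request:
carry_out --plan '[[[-0.02,0,0],[0,0,0],0.005],[[-0.02,0,0],[0,0,0],0.005],[[-0.02,0,0],[0,0,0],0.005],[[-0.02,0,0.0005],[0,0,0],0.005],[[-0.012,0,0.0005],[0,0,0],0.005],[[0,0,0],[0,0,0],0.005],[[0,0,0],[0,0,0],0.005]]'

```text
time_s: 44.25
position: [0.6658, -0.0515, 0.2281]
tool_rot: [[0.06, 0.001, -0.998], [0.998, -0.002, 0.06], [-0.002, -1.0, -0.002]]
ft_force: [-1.2, -3.9, 6.0]
grip_width: 0.0126
```

Run:
```python
from h import *
s,p,c=look('w33')
p,c=get('top');save(p,'t33.png',4,(150,140,330,250))
```

```text
t 44.25 tcp [ 0.6658 -0.0515  0.2281] xh [[0.06, 0.001, -0.998], [0.998, -0.002, 0.06], [-0.002, -1.0, -0.002]] w 0.0126 F [-1.2 -3.9  6. ]
```

View pics/w33.png

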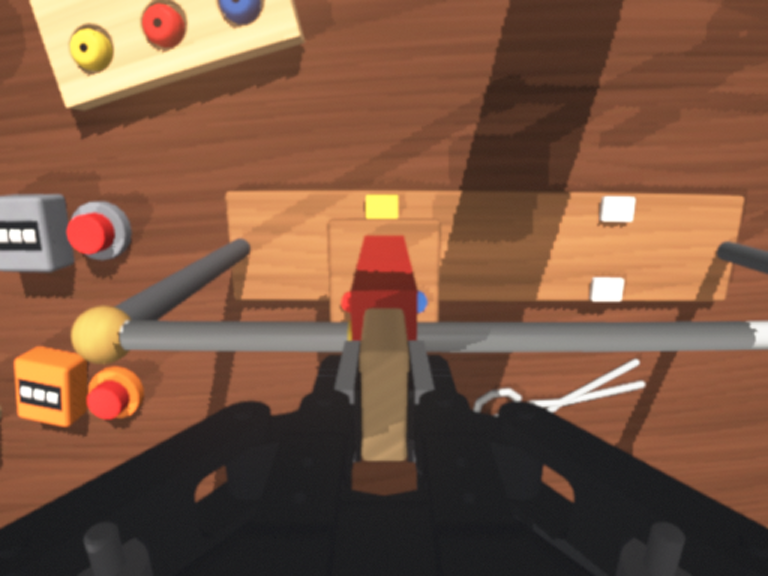

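Request:
carry_out --plan '[[[-0.003,0,0],[0,0,0],0.005],[[0,0,0],[0,0,0],0.005],[[0,0,0],[0,0,0],0.005]]'

```text
time_s: 44.72
position: [0.6658, -0.0529, 0.2282]
tool_rot: [[0.059, 0.002, -0.998], [0.998, 0.001, 0.059], [0.001, -1.0, -0.002]]
ft_force: [-0.0, 2.3, 5.4]
grip_width: 0.0127
```

Run:
```python
from h import *
s,p,c=look('w34');save(p,'w34.png',5,(190,190,310,270))
```

```text
t 44.73 tcp [ 0.6658 -0.0529  0.2282] xh [[0.059, 0.002, -0.998], [0.998, 0.001, 0.059], [0.001, -1.0, -0.002]] w 0.0127 F [-0.   2.3  5.4]
```

View pics/w34.png

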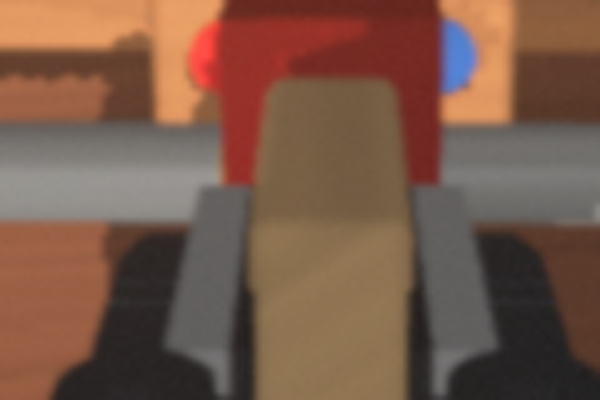

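Request:
carry_out --plan '[[[0,-0.0008,0],[0,0,0],0.005],[[0,0,0],[0,0,0],0.005],[[0,0,0],[0,0,0],0.02],[[0,0,0],[0,0,0],0.03],[[0,0,0],[0,0,0],0.04],[[0,0,0],[0,0,0],0.04],[[0,-0.03,0],[0,0,0],0.04],[[0,-0.05,0],[0,0,0],0.04]]'

```text
time_s: 45.78
position: [0.665, -0.0531, 0.3068]
tool_rot: [[0.059, -0.005, -0.998], [0.998, 0.002, 0.059], [0.001, -1.0, 0.005]]
ft_force: [0.3, -0.2, 1.1]
grip_width: 0.0401
```

Run:
```python
from h import *
s,p,c=look('w35')
d=env.outline_of('hanger',p)[0];v,f=fithanger(c,d['mask'],[.666,-.054,-.06],.081);print(d['conf'],d['mask'].sum(),np.round(v,4),np.degrees(v[2]),f)
hov(p,c,v,'w35.png',.081)
for d in env.outline_of('counter',p): print(d['conf'],cent(d['mask']).round(1),d['mask'].sum())
q,k=get('top');save(q,'t35.png',4,(240,130,400,250))
for d in env.outline_of('counter',q): print('top',d['conf'],cent(d['mask']).round(1),d['mask'].sum())
```

```text
t 45.77 tcp [ 0.665  -0.0531  0.3068] xh [[0.059, -0.005, -0.998], [0.998, 0.002, 0.059], [0.001, -1.0, 0.005]] w 0.0401 F [ 0.3 -0.2  1.1]
0.81 3996 [ 0.665  -0.0532 -0.0667] -3.8229647728338794 0.8532991672005125
0.81 [100.  242.9] 383
0.61 [ 94.4 148. ] 484
top 0.51 [334.  188.2] 77
top 0.42 [403.4 198.9] 52
top 0.39 [207.4 176.6] 36
```

View pics/w35.png

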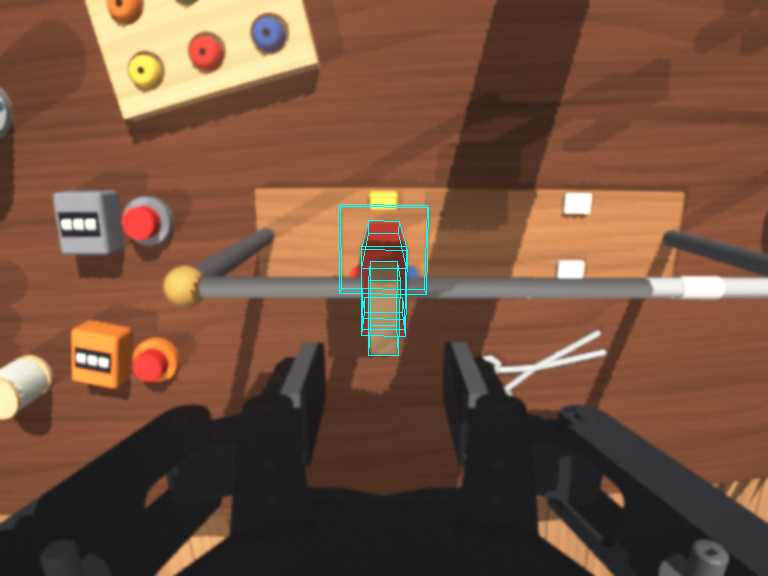

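Run:
```python
from h import *
obs=[]
def ray(c,uv):
    a=onz(c,[uv],0)[0];b=onz(c,[uv],.5)[0];d=b-a;return a,d/np.linalg.norm(d)
for n in ['wrist','top','scene']:
  p,c=get(n);hsv=cv2.cvtColor(p['image'],cv2.COLOR_RGB2HSV)
  m=cv2.inRange(hsv,(0,170,110),(6,255,255))|cv2.inRange(hsv,(174,170,110),(180,255,255))
  k,l,st,ce=cv2.connectedComponentsWithStats(m)
  exp=proj(c,[[.637,-.288,.03]])[0]
  i=1+np.argmin(np.linalg.norm(ce[1:]-exp,axis=1));print(n,exp.round(1),st[i],ce[i].round(2));obs.append((c,ce[i]))
  u=ce[i].astype(int);sc={'wrist':5,'top':12,'scene':12}[n];r=int(300/sc);save(p,'c_%s.png'%n,sc,(max(0,u[0]-r),u[1]-r,u[0]+r,u[1]+r))
for S in ([0,1,2],[0,1],[0,2],[1,2]):
  A=0;B=0
  for i in S:
    a,d=ray(*obs[i]);M=np.eye(3)-np.outer(d,d);A=A+M;B=B+M@a
  print(S,np.round(np.linalg.solve(A,B),4))
```

```text
wrist [ 88.6 148.7] [ 81 137  25  22 412] [ 92.89 147.59]
top [335.1 187.3] [330 184   8   7  48] [333.77 187.08]
scene [169.5 191. ] [166 189   9   9  70] [170.13 192.96]
[0, 1, 2] [ 0.6377 -0.2853  0.0226]
[0, 1] [ 0.6373 -0.2844  0.0247]
[0, 2] [ 0.6369 -0.2868  0.0208]
[1, 2] [ 0.6385 -0.2849  0.0235]
```

View pics/c_wrist.png

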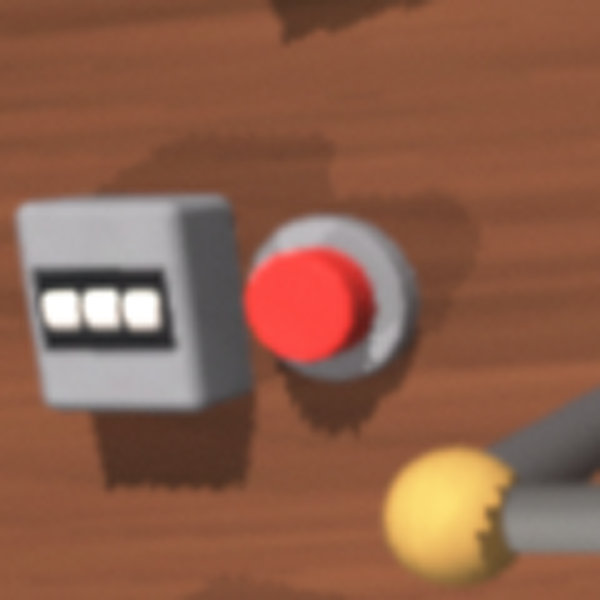

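View pics/c_scene.png

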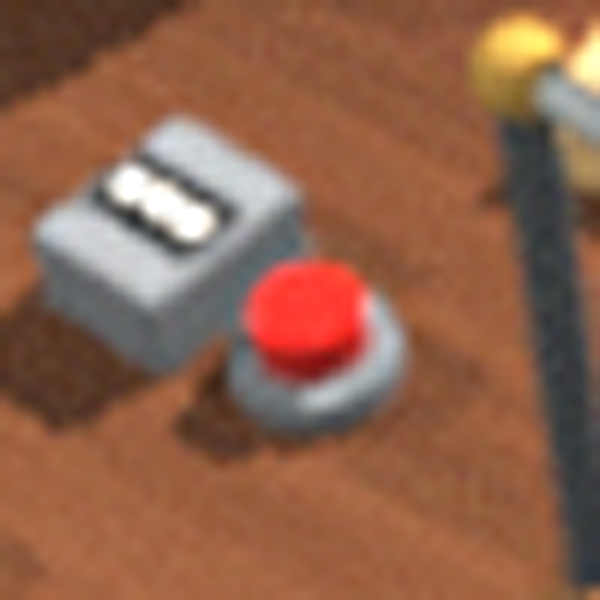

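Request:
carry_out --plan '[[[-0.058,0,0.0033],[0,0,0],0.04],[[-0.058,0,0.0033],[0,0,0],0.04],[[-0.058,0,0.0033],[0,0,0],0.03],[[-0.058,0,0.0033],[0,0,0],0.0],[[-0.002,0.05,0],[0,0,0],0.0],[[0,0.06,0],[0,0,0],0.0],[[0,0,0],[0,0,0],0.0],[[0,0,0],[0,0,0],0.0]]'

```text
time_s: 47.18
position: [0.6393, -0.2863, 0.2001]
tool_rot: [[0.059, 0.002, -0.998], [0.998, -0.001, 0.059], [-0.001, -1.0, -0.002]]
ft_force: [-0.2, 0.6, 1.1]
grip_width: 0.0
```

Run:
```python
from h import *
s,p,c=look('w36')
hsv=cv2.cvtColor(p['image'],cv2.COLOR_RGB2HSV)
m=cv2.inRange(hsv,(0,170,110),(6,255,255))|cv2.inRange(hsv,(174,170,110),(180,255,255))
k,l,st,ce=cv2.connectedComponentsWithStats(m)
for i in range(1,k):
  if st[i,4]>100: print(st[i],ce[i].round(1),onz(c,ce[i],.024)[0].round(4),onz(c,ce[i],.03)[0].round(4))
```

```text
t 47.17 tcp [ 0.6393 -0.2863  0.2001] xh [[0.059, 0.002, -0.998], [0.998, -0.001, 0.059], [-0.001, -1.0, -0.002]] w 0.0 F [-0.2  0.6  1.1]
[322   4  30  32 685] [336.4  19.3] [ 0.4924 -0.2003  0.024 ] [ 0.4938 -0.2019  0.03  ]
[ 25 140  35  30 772] [ 41.3 153.3] [ 0.6034 -0.52    0.024 ] [ 0.6028 -0.5156  0.03  ]
[243 155  28  30 645] [256.8 169.6] [ 0.6361 -0.2855  0.024 ] [ 0.6348 -0.2854  0.03  ]
[484 216  17  16 204] [492.1 223.5] [ 0.7157 -0.0118  0.024 ] [ 0.7129 -0.0168  0.03  ]
```

View pics/w36.png

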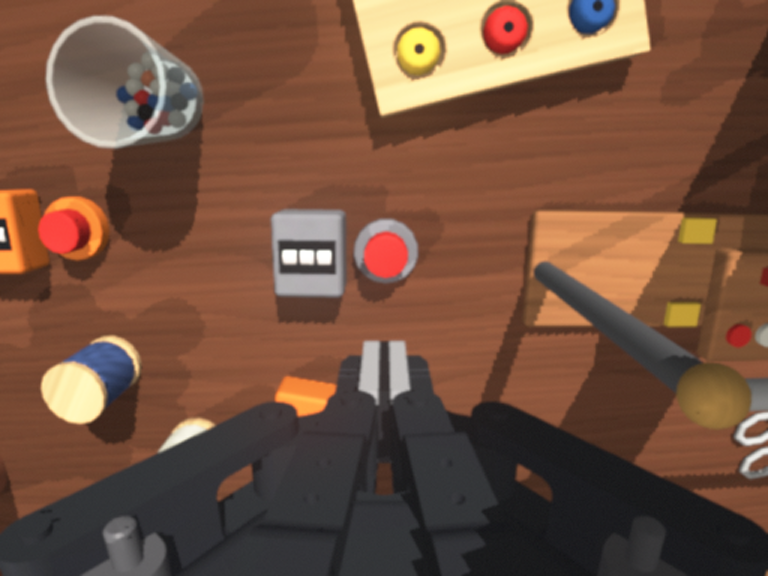

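Request:
carry_out --plan '[[[0.001,0.06,0.003],[0,0,0],0.0],[[0,0.06,0],[0,0,0],0.0],[[0,0.03,0],[0,0,0],0.0],[[0,0.01,0],[0,0,0],0.0],[[0,0,0],[0,0,0],0.0],[[0,0,0],[0,0,0],0.0]]'

```text
time_s: 47.98
position: [0.6363, -0.2852, 0.0398]
tool_rot: [[0.059, 0.002, -0.998], [0.998, -0.002, 0.059], [-0.001, -1.0, -0.002]]
ft_force: [0.4, -0.6, 0.2]
grip_width: 0.0001
```

Run:
```python
from h import *
s,p,c=look('w37')
```

```text
t 47.98 tcp [ 0.6363 -0.2852  0.0398] xh [[0.059, 0.002, -0.998], [0.998, -0.002, 0.059], [-0.001, -1.0, -0.002]] w 0.0001 F [ 0.4 -0.6  0.2]
```

View pics/w37.png

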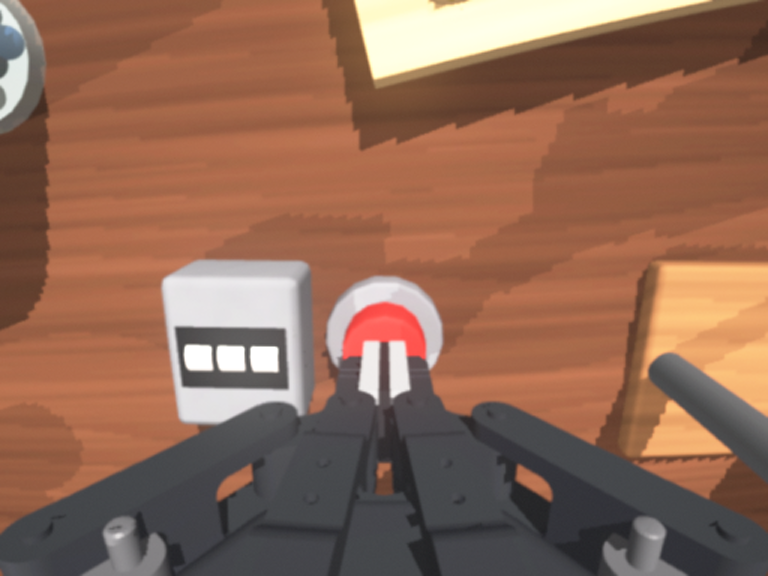

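Request:
carry_out --plan '[[[0,0.008,0],[0,0,0],0.0],[[0,0,0],[0,0,0],0.0],[[0,0.006,0],[0,0,0],0.0],[[0,0,0],[0,0,0],0.0]]'

```text
time_s: 48.52
position: [0.6354, -0.2847, 0.0234]
tool_rot: [[0.059, -0.001, -0.998], [0.998, 0.0, 0.059], [0.0, -1.0, 0.001]]
ft_force: [-0.3, 1.0, 4.0]
grip_width: 0.0002
```

Request:
carry_out --plan '[[[0,0.004,0],[0,0,0],0.0],[[0,0,0],[0,0,0],0.0],[[0,0.003,0],[0,0,0],0.0],[[0,0,0],[0,0,0],0.0]]'

```text
time_s: 49.02
position: [0.6354, -0.2847, 0.0172]
tool_rot: [[0.059, -0.0, -0.998], [0.998, 0.0, 0.059], [0.0, -1.0, 0.0]]
ft_force: [-1.1, 0.8, 7.5]
grip_width: -0.0
```

Request:
carry_out --plan '[[[0,0.002,0],[0,0,0],0.0],[[0,0,0],[0,0,0],0.0],[[0,0,0],[0,0,0],0.0]]'

```text
time_s: 49.4
position: [0.6354, -0.2848, 0.0161]
tool_rot: [[0.059, 0.0, -0.998], [0.998, -0.0, 0.059], [-0.0, -1.0, -0.0]]
ft_force: [-3.5, 1.8, 12.0]
grip_width: -0.0001
```

Request:
carry_out --plan '[[[0,0.001,0],[0,0,0],0.0],[[0,0,0],[0,0,0],0.0],[[0,0,0],[0,0,0],0.0]]'

```text
time_s: 49.78
position: [0.6355, -0.2848, 0.016]
tool_rot: [[0.059, 0.0, -0.998], [0.998, -0.001, 0.059], [-0.001, -1.0, -0.0]]
ft_force: [-5.3, 3.4, 17.2]
grip_width: 0.0001
```

Run:
```python
from h import *
s,p,c=look('w38')
q,k=get('scene');save(q,'s38.png',8,(135,165,205,225))
```

```text
t 49.77 tcp [ 0.6355 -0.2848  0.016 ] xh [[0.059, 0.0, -0.998], [0.998, -0.001, 0.059], [-0.001, -1.0, -0.0]] w 0.0001 F [-5.3  3.4 17.2]
```

View pics/s38.png

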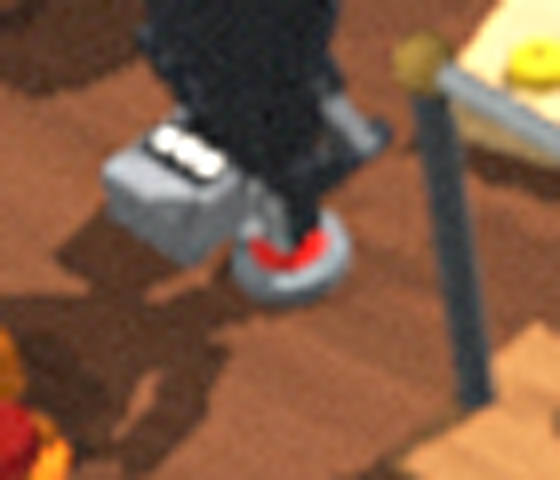

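Request:
carry_out --plan '[[[0,-0.02,0],[0,0,0],0.0],[[0,-0.06,0],[0,0,0],0.0],[[0,-0.06,0],[0,0,0],0.0],[[0,-0.06,0.02],[0,0,0],0.0],[[0,-0.06,0.05],[0,0,0],0.0],[[0,-0.03,0.05],[0,0,0],0.0],[[0,0,0.05],[0,0,0],0.0],[[0,0,0],[0,0,0],0.0]]'

```text
time_s: 50.88
position: [0.4735, -0.2749, 0.2916]
tool_rot: [[0.061, -0.001, -0.998], [0.998, 0.001, 0.061], [0.001, -1.0, 0.001]]
ft_force: [0.5, -0.2, 0.4]
grip_width: 0.0001
```

Run:
```python
from h import *
s,p,c=look('w39')
V=(.4633,-.20426,.18566)
for d in env.outline_of('bead0',p):
  uv=cent(d['mask']);fs=fitcyl([(c,uv)],.010,.030,.014,onz(c,uv,.02)[0][:2])[0]
  e=np.array([[np.cos(V[2]),np.sin(V[2])],[-np.sin(V[2]),np.cos(V[2])]])@(fs-V[:2])
  print(round(d['conf'],2),d['mask'].sum(),'tray frame',np.round(e,4))
q,k=get('scene');save(q,'s39.png',3,(100,130,360,300))
d=env.outline_of('hanger',q)[0];v,f=fithanger(k,d['mask'],[.666,-.054,-.06],.081);print(d['conf'],np.round(v,4),f)
for n in ('bowl_black','bowl_cream','tumbler'):
  for d in env.outline_of(n,q)[:1]: print(n,d['conf'],cent(d['mask']).round(1))
```

```text
t 50.88 tcp [ 0.4735 -0.2749  0.2916] xh [[0.061, -0.001, -0.998], [0.998, 0.001, 0.061], [0.001, -1.0, 0.001]] w 0.0001 F [ 0.5 -0.2  0.4]
0.91 410 tray frame [-0.0285  0.0588]
0.87 325 tray frame [ 0.029  -0.0592]
0.81 336 tray frame [-0.0291 -0.0008]
0.77 372 tray frame [-0.0297 -0.0591]
0.68 311 tray frame [0.0289 0.0571]
0.57 316 tray frame [ 0.0291 -0.0008]
0.58 [ 0.6689 -0.0521  0.0716] 0.8354430379746836
bowl_black 0.84 [372.5 294.6]
bowl_cream 0.7 [402.7 239.6]
tumbler 0.51 [223.9 174.3]
```

View pics/s39.png

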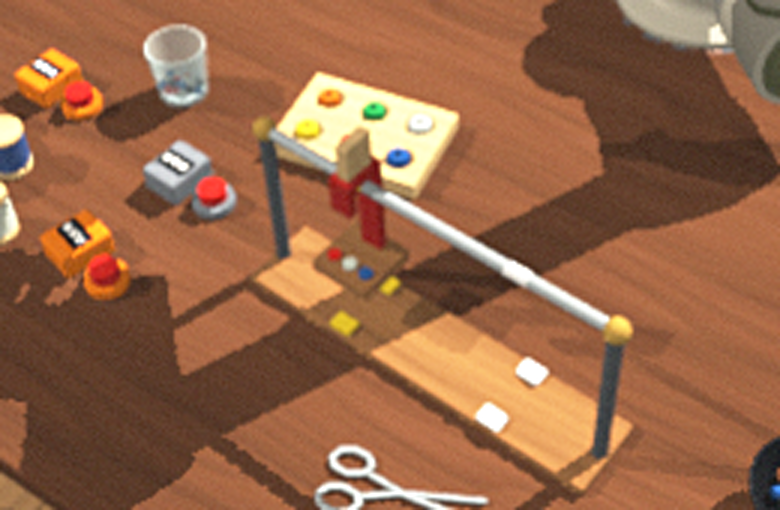

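View pics/w39.png

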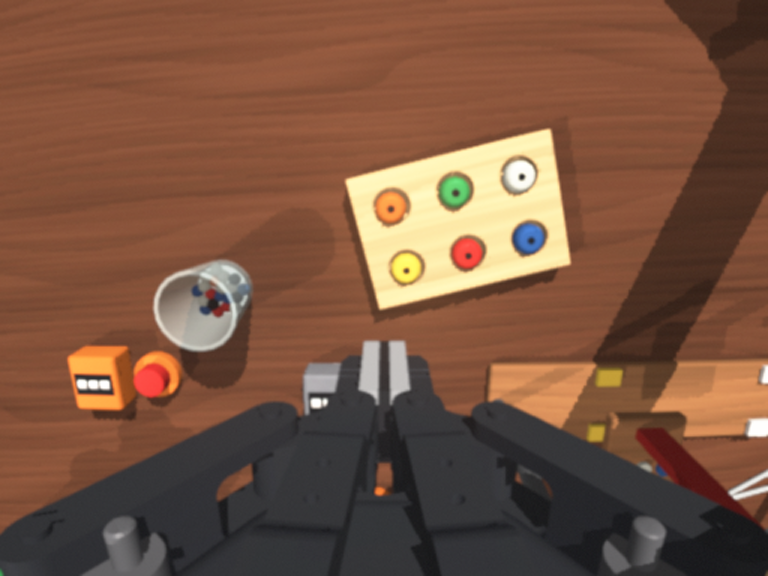

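Run:
```python
from rig import env
print(env.close_job(),env.observe()['time_s'])
```

```text
the job is handed in; nothing more can be done
the job is handed in; nothing more can be done
```

The job is done and handed in at about 51 s of the 210 s allowed; no verdict was reported.

**What I did**
- **Beads:** all six were present and went into the tray pockets one by one. The blue bead was knocked to a spot beside the hanger's foot partway through. I found it again and picked it up with the gripper turned.
- **Wrist limit:** that turn first stopped the last joint at its range limit (about -165.2°, limit -165.26°). I backed it off before going on.
- **Hanger:** it was hooked on at the white band and slid along the rail without lifting to the yellow band.
- **Counter:** I pressed the grey counter's plunger, not the orange look-alikes. At the stop the tool no longer moved while the force rose from 12 to 17 N. I then let it spring back.

**Last checks**
- **Beads:** all six measured within about 1.5 mm of their pocket centres and looked seated.
- **Hanger:** in the wrist view after release it was about 1.6 mm from the middle of the yellow band, and it hung upright in the scene picture. The final, coarser scene-camera fit gave about 3 mm but a doubtful rotation about the vertical (+4° against -3.8°), partly because the rail hides it.
- **Plunger:** it looked fully up in the scene picture.
- **Bowls and glass:** both bowls were unmoved to within half a pixel. The network's last glass outline landed on the tray, so I judged the glass by eye; it looked to be in its place.
- **Robot:** clear of everything, with wrist force close to zero.

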